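# Clamp seal blanks in the crank-operated cam vise

## Task

Get the seal blanks ready for carving. First crank the cam vise fully open, stand the finished carved seal from its bed upright in the dark wooden tray, and lay every plain stone blank from the mat into the bed, side by side, each square to the steel fence with one end at it; next lift the wooden packing bar off its hook, stand it handle up in the gap between the stones and the blue jaw, centred along the jaw, and crank until the follower's roller rests on the cam's green dwell so that everything is clamped. Leave the ink dish, teapot, tea tin, cork block and graver where they are.

Things in the scene. Friction and masses are not known exactly. Their poses are not given: they have to be found in the camera images.
- vise: grey cam vise fixed to the table, base plate 170 (x) x 285 (y) x 10 mm; origin on the table under the bed's middle, z up. Bed floor at z=10 mm, open at both x ends. Stones lie lengthwise along y; at x = -52, 0 and +52 mm fingers fit between them. Low parts all end below z=35 mm, but two dark guide blocks by the follower rod (x=+-28, y=-92 to -62 mm) reach 40 mm, the crank hub 48.
- fence_mid (a point): middle of the steel fence's face at bed-floor height: vise frame x=0, y=+50, z=10 mm. The fence is 170 mm long in x, 14 mm high above the floor, polished.
- jaw: blue jaw, 160 (x) x 14 x 16 mm, top at z=28 mm; origin at table height at the middle of its face: vise y=-44 mm open, -18 mm on the dwell if nothing is in the way. It yields on a spring (4.5 N + 1.5 N/mm): stone plus bar (71 mm) push it back 3 mm on the dwell, about 9 N.
- camshaft (a joint): cam angle, rad, counter-clockwise from above, stops at 0 and 4.0. Vise frame: the crank handle is 65 mm from the shaft, (value - 3.0) rad from +x towards +y. Below 0.75: low part of the cam, fully open; 0.75-2.4: follower rises; 2.4-3.2: high flat dwell (green paint, middle at 2.8); beyond 3.2 it drops and the clamp slackens. Friction 0.12 N m, stays on the dwell when let go.
- shaft_axis (a point): the vertical camshaft's axis at table height: vise frame x=0, y=-140 mm. The cam turns about it, at most 46 mm in radius, with green paint on its dwell; the brass roller touches it on its +y (vise) side.
- crank_handle (a point): point on the axis of the upright red crank handle, a freely spinning sleeve of 18 mm diameter from 46 to 104 mm above the table; the point is 85 mm above the table. The dark flat crank arm below it reaches up to 45 mm.
- follower (a joint): travel of the roller follower, m: 0 = vise open, 0.026 = on the high dwell. A weak spring (about 3 N) keeps its roller on the cam.
- bar: waxed boxwood packing bar 150 (y) x 16 (x) x 24 mm high, 160 g. Brass handle on top: two upright legs, outer faces 52 mm apart along y, 14 mm wide in x, from 24 to 76 mm height, joined by a 7 mm round crossbar. Origin: middle of the underside, z up. Hangs by the crossbar on the hook arm, which passes between the legs; grip the legs along y from above. Either way round in the vise is right.
- hook_stand: fixed dark stand: foot of 50 mm radius, post at the origin 180 mm high, and an 8 mm thick hook arm at 160 mm height that runs 79 mm out from the post along its -x; the tip turns up to 186 mm. The bar hangs about 45 mm out from the post and comes free when lifted 30 mm (25 to 36 mm: higher, the bar jams under the arm) and drawn off along the stand's -x by 60 mm.
- stone_green: blank of green soapstone, a plain square bar 55 x 24 x 24 mm, 83 g, lying on the mat on one of its long faces (at the start between the robot's left front and the vise); may be absent. Origin at its centre; x runs along its 55 mm length; any long face may be up.
- stone_yellow: blank of yellow soapstone, a plain square bar 55 x 24 x 24 mm, 83 g, lying on the mat on one of its long faces (at the start between the robot's left front and the vise); may be absent. Origin at its centre; x runs along its 55 mm length; any long face may be up.
- stone_red: blank of red soapstone, a plain square bar 55 x 24 x 24 mm, 83 g, lying on the mat on one of its long faces (at the start between the robot's left front and the vise); may be absent. Origin at its centre; x runs along its 55 mm length; any long face may be up.
- stone_white: blank of white soapstone, a plain square bar 55 x 24 x 24 mm, 83 g, lying on the mat on one of its long faces (at the start between the robot's left front and the vise); may be absent. Origin at its centre; x runs along its 55 mm length; any long face may be up.
- carved_seal: finished pale green seal, standing in the vise bed at the start: a square body 24 x 24 x 32 mm with a rounded carved top, 56 mm high in all, 90 g. Origin under its centre, z up, x square to a side face.
- seal_tray: fixed shallow tray of dark wood with a green floor, 100 x 100 mm, 16 mm high, walls 5 mm, inner floor 5 mm above the table; origin under its centre
- ink_dish: bystander, to be left where it is: celadon dish with red ink paste, 84 mm across, 24 mm high
- teapot: bystander, to be left where it is: brown clay teapot, about 110 mm over spout and handle, 60 mm high
- tea_tin: bystander, to be left where it is: pale green tea tin, 68 mm across, 100 mm high
- wood_block: bystander, to be left where it is: cork block 50 x 90 x 30 mm
- graver: bystander, to be left where it is: graver with blue handle, 150 mm long, lying
Mind the look-alikes: they are no part of the job. Of the things like the stone_green, leave any that is pink; of the rest the smaller one is meant. There is more than one size of the bar; the job needs the smaller.

How it is judged (in metres and radians):
On the way, in this order (a step that is already met when the one before it is completed fails the run):
1. the vise is cranked fully open: roller on the low part of the cam (value of joint camshaft below 0.7 rad and value of joint follower below 0.003 m), for 0.2 s.
2. the carved seal stands in its tray and every stone present lies in the bed, lengthwise across it, with one end within about 10 mm of the fence (z of carved_seal in the frame of seal_tray below 0.012 m and angle between carved_seal's own z axis and vertical below 0.15 rad and x of carved_seal in the frame of seal_tray between -0.036 and 0.036 m and y of carved_seal in the frame of seal_tray between -0.036 and 0.036 m and x of stone_green in the frame of vise between -0.075 and 0.075 m and y of stone_green in the frame of vise between 0.012 and 0.028 m and z of stone_green in the frame of vise between 0.016 and 0.028 m and angle between the x axis of each of stone_green, stone_yellow, stone_red, stone_white and the y axis of vise, either way round below 0.15 rad and x of stone_yellow in the frame of vise between -0.075 and 0.075 m and y of stone_yellow in the frame of vise between 0.012 and 0.028 m and z of stone_yellow in the frame of vise between 0.016 and 0.028 m and x of stone_red in the frame of vise between -0.075 and 0.075 m and y of stone_red in the frame of vise between 0.012 and 0.028 m and z of stone_red in the frame of vise between 0.016 and 0.028 m and x of stone_white in the frame of vise between -0.075 and 0.075 m and y of stone_white in the frame of vise between 0.012 and 0.028 m and z of stone_white in the frame of vise between 0.016 and 0.028 m), for 0.2 s.
3. the packing bar is off its hook, clear of the hook stand (horizontal distance between bar and hook_stand above 0.13 m), for 0.1 s.
4. the bar stands on the bed floor between the stones and the jaw (x of bar in the frame of vise between -0.025 and 0.025 m and y of bar in the frame of vise between -0.04 and -0.006 m and z of bar in the frame of vise below 0.016 m and angle between bar's own z axis and vertical below 0.15 rad and angle between the y axis of bar and the x axis of vise, either way round below 0.15 rad), for 0.2 s.
5. the roller rests on the high dwell, stones and bar clamped (value of joint camshaft between 2.45 and 3.15 rad and value of joint follower above 0.0245 m and contact force between jaw and bar above 4 N and x of bar in the frame of vise between -0.025 and 0.025 m and y of bar in the frame of vise between -0.02 and -0.006 m and z of bar in the frame of vise below 0.016 m and angle between each of bar, carved_seal's own z axis and vertical below 0.15 rad and angle between the y axis of bar and the x axis of vise, either way round below 0.15 rad and x of stone_green in the frame of vise between -0.075 and 0.075 m and y of stone_green in the frame of vise between 0.018 and 0.027 m and z of stone_green in the frame of vise between 0.016 and 0.028 m and angle between the x axis of each of stone_green, stone_yellow, stone_red, stone_white and the y axis of vise, either way round below 0.15 rad and contact force between bar and stone_green above 0.3 N and x of stone_yellow in the frame of vise between -0.075 and 0.075 m and y of stone_yellow in the frame of vise between 0.018 and 0.027 m and z of stone_yellow in the frame of vise between 0.016 and 0.028 m and contact force between bar and stone_yellow above 0.3 N and x of stone_red in the frame of vise between -0.075 and 0.075 m and y of stone_red in the frame of vise between 0.018 and 0.027 m and z of stone_red in the frame of vise between 0.016 and 0.028 m and contact force between bar and stone_red above 0.3 N and x of stone_white in the frame of vise between -0.075 and 0.075 m and y of stone_white in the frame of vise between 0.018 and 0.027 m and z of stone_white in the frame of vise between 0.016 and 0.028 m and contact force between bar and stone_white above 0.3 N and z of carved_seal in the frame of seal_tray below 0.012 m and x of carved_seal in the frame of seal_tray between -0.036 and 0.036 m and y of carved_seal in the frame of seal_tray between -0.036 and 0.036 m and linear speed of bar below 0.02 m/s), for 0.5 s.
At the end, for the whole second after the job is handed in: Camshaft on the high dwell (2.45-3.15 rad, follower above 24.5 mm); jaw presses bar over 4 N; bar upright on bed floor, along the jaw within 0.15 rad, centred within 25 mm; each stone flat in bed, square within 0.15 rad, end within 4.5 mm of the fence, pressed by the bar; seal upright in its tray (all of step 5); the robot touches nothing.
It fails at once if ink dish, teapot, tea tin, cork block or graver shifted by more than 3 cm (distance of any of ink_dish, teapot, tea_tin, wood_block, graver from where it was at the start of the episode above 0.03 m).
Of stone_green, stone_yellow, stone_red, stone_white only 2 to 3 are there at a start; the rules pass over those that are not, and their reading is None.
At some moment in a run one of stone_green, stone_yellow, stone_red, stone_white may be knocked a few centimetres aside while the robot is not near it.
It also fails if it takes over 210 s, if anything falls off the work surface, if the arm or the gripper's body presses on something with over 40 N, if the wrist force passes 120 N, or if a joint passes its speed limit or range.

## Robot

A 6-joint arm with a two-finger parallel gripper is mounted at the origin on the work surface. World frame = base frame: x ahead of the robot, y to its left, z up, the work surface at z = 0. Lengths are in mm, angles in degrees, forces in N, time in s.
With the tool pointing down it reaches from about 350 to 850 mm from the base axis. Payload 8.1 kg.
Tool frame: the origin (TCP) lies at the very end of the fingers, on their centre line; the grasp point (between the pads) lies 19 mm behind it; z points along the fingers, y is the line along which they close (so a half turn about z gives the same grasp; the last joint's range is limited). The gripper opens to 85 mm and grips with 20 to 120 N. Pads are 22 mm wide; open, the fingers measure 114 mm over their backs; the gripper's body (76 mm by 85 mm) begins 54 mm behind the grasp point. The pads swing forward as they close: fully open they stand 13 mm farther back than shut.
Start: joints at [-78.06, 7.471, 85.268, -0, 87.261, -4.893], TCP at [173.775, -574.289, 231.292] pointing down, gripper open.
Joint ranges: [-169.43, 169.43], [-51.17, 129.36], [1.28, 143.12], [-76.62, 256.62], [0, 156.53], [-152.29, 152.29]. Speed limits (degrees/s): [136.94, 136.94, 159.86, 180, 180, 180].

## Interface

Orientations are given as [roll, pitch, yaw] about the fixed x, y, z axes, in that order (R = Rz(yaw) Ry(pitch) Rx(roll)).
In Python, from bench import sense, eyes, job, models gives the robot as it stands. The module is installed in compiled form; this text tells all that it offers.
- The arm moves only by the tool apply_moves, never from a script. Its argument "rows" is a list of rows, each a list of 6 numbers: the shift along the tool's x, y, z in mm, then the turn, a rotation vector about the tool's x, y, z in rad. In form: [[dx, dy, dz, rx, ry, rz], ...]. A call has exactly 5 rows; each row shifts and turns the commanded pose from where the row before left it, along the tool's axes as they then stand; what a row does not reach is not made up. A row lasts 1/8 s, in which the tool goes at most 62.5 mm and 10.7 degrees, less where a joint would pass 70% of its speed; a pose out of reach is approached as far as the arm can. A call is refused whole if a number of a shift passes 62.5 or a number of a turn 0.188, either way. A call with a gripper value outside its range is refused whole. "fingers" is the finger opening in mm, from 0 to 85.4, set as the call begins (left out, the last holds). The fingers move at their own pace and stop on an object; "grip_force" is the grip in N (left out, the last holds). Time passes only in rows, so rows that do not move let the fingers close, or fill a call up. It gives the time, the measured TCP pose, the force, the opening and the grip force at its end, in the units of the state.
- sense(): the state, without advancing time (a new reading comes with each control period).
- eyes.snapshot(name): name is "scene" or "side" or "wrist"; returns (picture, depth): 420x560x3 uint8, red, green, blue; 420x560 float32, mm along the optical axis (not along the pixel's ray), 0 where there is no reading.
- eyes.get_calibration(name): a dict with "intrinsics" (3x3 intrinsics, pixels), "D" ([k1, k2, p1, p2, k3] as OpenCV has them; the pictures are not rectified), "R" (3x3) and "t" (3): a world point X has camera coordinates R X + t; the wrist camera has in their place "mount" (4x4, takes a point from camera to tool coordinates, whose origin is the TCP and whose axes are the flange's). Camera axes: x right, y down, z forward; pixel columns grow to the right and rows downward; lengths in mm; the calibration is good to about 2 mm. A picture is of the moment at which its call begins: read the wrist's pose just before it. get_calibration takes no time and is no camera call.
- job.hand_in(): hands the job in; it is judged then, once.
Trained networks look in the newest picture that a camera, given by its name, has taken for a name from the list of things; names that differ only in an ending like _2 or _b are one class to them, and where a whole thing is asked for, a point or a joint stands for the part that bears it (a point fixed in the world has none). Each returns a list of dicts, best first, with "confidence" (0 to 1); they miss things now and then, are a little off and sometimes report something else, mostly with a low value. They report only what shows in the picture. A call takes as long as a camera call. They do not tell look-alikes from the thing itself.
- models.boxes_of(name, camera): "xyz" ([x, y, z] in mm, in world coordinates, good to about 4 mm: the middle of the surface that is visible of it).
- models.cut_out(name, camera): "pixels" (420x560 bool, what is visible of it).
- models.place_of(name, camera): "xyz" ([x, y, z] in mm, in world coordinates, good to about 4 mm: a listed point, or the origin of a listed thing).
The state is a dict: "time": time; "joint_pos": joint angles; "qd": joint speeds; "joint_efforts": joint torques, N m; "tool_pos": TCP position; "tcp_rot": TCP orientation; "ft_force": force on the tool from outside, world axes, zero at the start; "wrist_torque": the same for the moment, N m; "finger_gap": finger opening in mm; "grip_force": force on a finger pad.
Only numpy, scipy, OpenCV 4.12 (cv2) and the standard library are available. Lean on these libraries where they do the work, as an engineer would, in place of code of your own. Each camera call takes 0.05 s, during which the arm holds its last target. There are 200 camera calls.

## Working session

There is one attempt and no reset: what is moved stays moved. The work goes in short steps, Python scripts to look and compute and a tool call to move; the robot and the scene stay as the last step left them, time stands still between calls to the robot, and variables do not carry over. Pictures are saved under pics/ and viewed, at most 14 in all, crops included, and the job is handed in when it is done.

Besides the shell and the picture viewer there is one more tool, called as name([rows], argument=value, ...), one row to a line, values as JSON. apply_moves: Moves the arm, as the interface text tells. Its arguments: {"type":"object","properties":{"rows":{"type":"array"},"fingers":{"type":"number"},"grip_force":{"type":"number"}},"required":["rows"]}

```bash
mkdir -p pics; cat > h.py <<'E'
import numpy as np, cv2
from bench import sense, eyes, job, models
from scipy.spatial.transform import Rotation as Ro
def snap(c,fn=None):
    s=sense(); p,d=eyes.snapshot(c)
    if fn: cv2.imwrite('pics/'+fn,p[:,:,::-1])
    return s,p,d
def cam(c,s=None):
    k=eyes.get_calibration(c); K=np.array(k['intrinsics']);D=np.array(k['D'],float)
    if c=='wrist':
        M=np.array(k['mount']); R=Ro.from_euler('xyz',s['tcp_rot'],degrees=True).as_matrix()
        T=np.eye(4);T[:3,:3]=R;T[:3,3]=s['tool_pos'];W=T@M
    else:
        W=np.eye(4);R=np.array(k['R']);W[:3,:3]=R.T;W[:3,3]=-R.T@np.array(k['t'])
    return K,D,W
def pts(c,s,d,mask=None):
    "world points of valid pixels (mask) ; returns Nx3, and vs,us"
    K,D,W=cam(c,s)
    m=d>0
    if mask is not None: m&=mask
    v,u=np.nonzero(m)
    n=cv2.undistortPoints(np.stack([u,v],1).astype(np.float64)[:,None],K,D)[:,0]
    z=d[v,u].astype(float)
    P=np.stack([n[:,0]*z,n[:,1]*z,z],1)
    return P@W[:3,:3].T+W[:3,3],v,u
E
python3 - <<'E'
from h import *
s=sense();print(s)
for c in ['scene','side']:
    snap(c,c+'0.png')
    K,D,W=cam(c);print(c,K.round(1).tolist(),D,W.round(2).tolist())
    for n in ['vise','fence_mid','jaw','shaft_axis','crank_handle','bar','hook_stand','stone_green','stone_yellow','stone_red','stone_white','carved_seal','seal_tray','ink_dish','teapot','tea_tin','wood_block','graver']:
        try:print(n,[(np.round(r['xyz']).astype(int).tolist(),round(r['confidence'],2)) for r in models.place_of(n,c)])
        except Exception as e:print(n,e)
E
```

```text
{'time': 0.0, 'joint_pos': array([-7.80587707e+01,  7.51640830e+00,  8.53313751e+01,  2.44082808e-03,
        8.72613379e+01, -4.89544775e+00]), 'qd': array([-0.12345538,  0.03661074,  0.08086322,  0.00334237, -0.006474  ,
       -0.01725864]), 'joint_efforts': array([-1.54843110e-03, -5.69395351e+01, -5.00555027e+01, -2.14769066e-04,
        1.45431870e-02,  6.20740046e-07]), 'tool_pos': array([ 173.68181886, -573.72231377,  230.21079604]), 'tcp_rot': array([-1.79891485e+02, -1.17410824e-02,  1.68365470e+01]), 'ft_force': array([-0.04887784,  0.14633115,  1.1310966 ]), 'wrist_torque': array([ 0.03681941,  0.02475465, -0.01310868]), 'grip_force': 0.0, 'finger_gap': 85.44153497270807}
scene [[545.8, 0.0, 277.9], [0.0, 545.8, 205.9], [0.0, 0.0, 1.0]] [-0.11528656  0.          0.          0.          0.        ] [[-0.87, 0.34, -0.35, 973.88], [0.49, 0.61, -0.62, 797.61], [0.0, -0.71, -0.7, 998.83], [0.0, 0.0, 0.0, 1.0]]
vise [([559, -24, 0], 0.88)]
fence_mid [([570, 30, 8], 0.97)]
jaw [([557, -38, 2], 0.85)]
shaft_axis [([532, -163, -1], 0.75), ([608, -365, 0], 0.32)]
crank_handle [([59
[... 972 characters left out ...]
-39, 0], 0.52)]
shaft_axis [([538, -155, 3], 0.84)]
crank_handle [([604, -163, 83], 0.66)]
bar [([250, 372, 4], 0.82), ([664, 195, 95], 0.62)]
hook_stand [([701, 201, 1], 0.8)]
stone_green [([695, 397, 9], 0.89), ([529, 117, 14], 0.78), ([299, 179, 21], 0.74), ([559, -9, 11], 0.35)]
stone_yellow []
stone_red [([452, 225, 13], 0.62)]
stone_white [([514, 204, 9], 0.44)]
carved_seal [([618, -370, 4], 0.66), ([560, -8, 10], 0.51), ([727, -269, -3], 0.5)]
seal_tray [([517, 340, 0], 0.71)]
ink_dish [([603, -166, 83], 0.73), ([557, -18, 2], 0.68), ([772, -88, 1], 0.61)]
teapot [([724, -268, -2], 0.86)]
tea_tin [([780, 57, 2], 0.8)]
wood_block [([615, -366, 3], 0.58)]
graver [([426, -370, 0], 0.59)]
```

View pics/scene0.png

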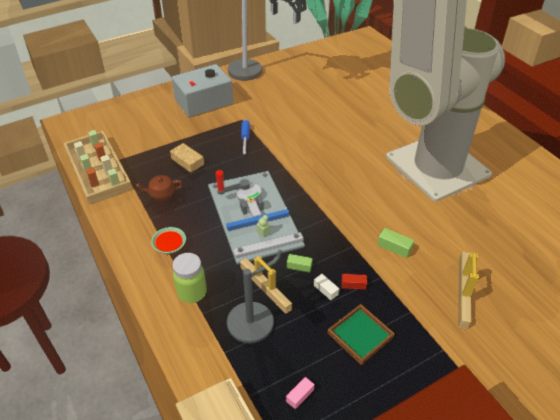

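View pics/side0.png

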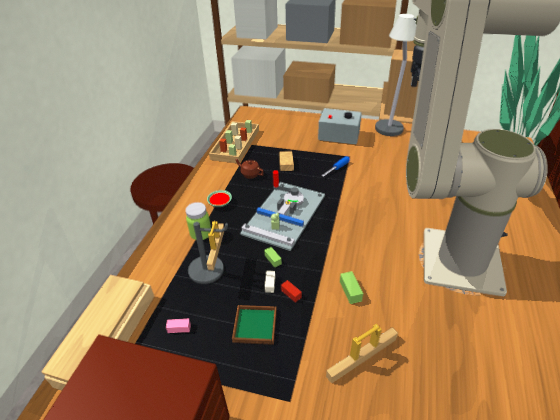

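Scene picture:
- The green blanks are the small one at (300,263), the big one at (396,242) and the pink one at (300,392). The small one is meant.
- The red blank is at (354,282) and the white one at (326,287). There is no yellow.
- The bar on the hook at (265,285) is the smaller. The big one lies at (468,290).
- The seal stands in the bed at (263,225). The crank handle is at (220,182), at about 3.0 rad.

Next I look from above with the wrist camera.

```bash
cat >> h.py <<'E'
def plan(xyz,yaw,s=None):
    "total shift in tool axes and turn about tool z (rad), from the measured pose"
    s=s or sense(); R=Ro.from_euler('xyz',s['tcp_rot'],degrees=True)
    d=R.inv().apply(np.array(xyz)-s['tool_pos'])
    Rt=Ro.from_euler('xyz',[180,0,yaw],degrees=True)
    rv=(R.inv()*Rt).as_rotvec()
    print('at',s['tool_pos'].round(1),s['tcp_rot'].round(2),'shift',d.round(1),'turn',rv.round(3))
    return d,rv
E
python3 - <<'E'
from h import *
k=eyes.get_calibration('wrist');print(np.array(k['mount']).round(2),np.array(k['intrinsics']).round(1))
plan([545,-70,330],80)
E
```

```text
[[   0.     -0.96   -0.26   66.95]
 [   1.      0.      0.      0.18]
 [  -0.     -0.26    0.96 -142.15]
 [   0.      0.      0.      1.  ]] [[310.4   0.  276.6]
 [  0.  310.4 212.3]
 [  0.    0.    1. ]]
at [ 173.8 -574.3  231.3] [-180.      0.     16.83] shift [ 501.3 -375.2  -98.7] turn [-0.    -0.    -1.102]
```

apply_moves([
  [35, -29.5, -6.6, 0, 0, 0],
  [35, -29.5, -6.6, 0, 0, 0],
  [35, -29.5, -6.6, 0, 0, 0],
  [35, -29.5, -6.6, 0, 0, 0],
  [35, -29.5, -6.6, 0, 0, 0],
])

```text
time: 2.52
tool_pos: [299.2, -381.2, 264.7]
tcp_rot: [180.0, -0.0, 16.8]
ft_force: [0.1, -1.0, 0.1]
finger_gap: 85.1
grip_force: 0.0
```

apply_moves([
  [35, -29.5, -6.6, 0, 0, 0],
  [35, -29.5, -6.6, 0, 0, 0],
  [35, -29.5, -6.6, 0, 0, 0],
  [35, -29.5, -6.6, 0, 0, 0],
  [35, -29.5, -6.6, 0, 0, 0],
])

```text
time: 3.15
tool_pos: [424.0, -189.3, 297.8]
tcp_rot: [180.0, -0.0, 16.8]
ft_force: [1.7, 0.2, -0.6]
finger_gap: 85.3
grip_force: 0.0
```

apply_moves([
  [35, -29.5, -6.6, 0, 0, 0],
  [35, -29.5, -6.6, 0, 0, 0],
  [35, -29.5, -6.6, 0, 0, 0],
  [35, -29.5, -6.6, 0, 0, 0],
  [35, -29.5, -6.6, 0, 0, 0],
])

```text
time: 3.78
tool_pos: [548.8, 2.7, 330.7]
tcp_rot: [180.0, -0.0, 16.8]
ft_force: [0.9, -0.9, -0.3]
finger_gap: 85.6
grip_force: 0.0
```

apply_moves([
  [0, 0, 0, 0, 0, -0.157],
  [0, 0, 0, 0, 0, -0.157],
  [0, 0, 0, 0, 0, -0.157],
  [0, 0, 0, 0, 0, -0.157],
  [0, 0, 0, 0, 0, -0.157],
])

```text
time: 4.4
tool_pos: [548.1, 1.3, 330.3]
tcp_rot: [180.0, 0.0, 62.1]
ft_force: [0.3, -1.1, 0.1]
finger_gap: 85.6
grip_force: 0.0
```

apply_moves([
  [0, 0, 0, 0, 0, -0.157],
  [0, 0, 0, 0, 0, -0.157],
  [0, 0, 0, 0, 0, 0],
  [0, 0, 0, 0, 0, 0],
  [0, 0, 0, 0, 0, 0],
])

```text
time: 5.03
tool_pos: [548.1, 1.3, 330.3]
tcp_rot: [180.0, 0.0, 79.7]
ft_force: [-0.0, -0.1, -0.4]
finger_gap: 85.3
grip_force: 0.0
```

```bash
python3 - <<'E'
from h import *
s,p,d=snap('wrist','w1.png');np.savez('w1.npz',p=p,d=d,pos=s['tool_pos'],rot=s['tcp_rot'])
print(s['tool_pos'],s['tcp_rot'])
for n in ['fence_mid','jaw','shaft_axis','crank_handle','bar','hook_stand','stone_green','stone_red','stone_white','carved_seal','seal_tray']:
    print(n,[(np.round(r['xyz'],1).tolist(),round(r['confidence'],2)) for r in models.place_of(n,'wrist')])
E
```

```text
[548.13402744   1.29470154 330.3104915 ] [1.79999254e+02 7.10103839e-04 7.96882935e+01]
fence_mid [([566.9, 29.3, 12.4], 0.95)]
jaw [([560.2, -39.8, 0.2], 0.93), ([568.0, 30.7, 13.1], 0.38)]
shaft_axis [([533.5, -160.2, 2.2], 0.74)]
crank_handle []
bar [([706.5, 203.9, -1.4], 0.43)]
hook_stand [([703.6, 202.5, 1.2], 0.95)]
stone_green [([300.9, 184.1, 16.7], 0.79), ([533.6, 119.5, 11.0], 0.62)]
stone_red [([556.5, -23.8, 0.5], 0.16)]
stone_white [([516.2, 207.6, 11.1], 0.95)]
carved_seal [([560.8, -2.2, 8.9], 0.69)]
seal_tray []
```

View pics/w1.png

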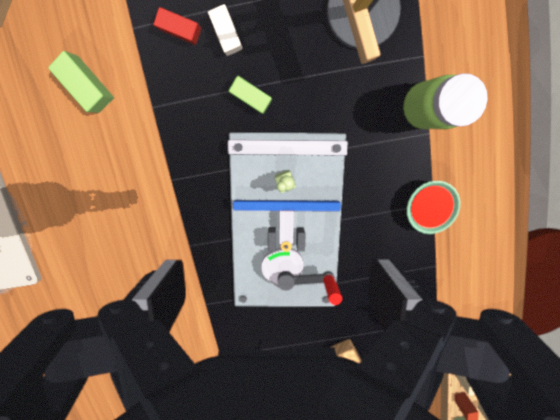

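The wrist picture shows:
- The vise spans columns 230-346, with the fence at row 147 and the jaw at row 205.
- The seal is at (286,181) and the red handle at (332,290).
- The small green blank is at (250,94), white at (225,30) and red at (177,25). The large look-alike green is at (80,82).

Next I fit the poses from depth.

```bash
cat > m.py <<'E'
from h import *
def rect(P,name=''):
    r=cv2.minAreaRect(P[:,:2].astype(np.float32)); (w,h)=r[1];a=r[2]
    if h>w: a+=90;w,h=h,w
    print(name,'c',np.round(r[0],1),'size',np.round([w,h],1),'long axis deg',round((a+90)%180-90,1),'z',np.percentile(P[:,2],[5,50,95]).round(1),len(P))
    return np.array(r[0]),(w,h),a
def trimz(P,lo,hi): return P[(P[:,2]>lo)&(P[:,2]<hi)]
def near(P,c,r): return P[np.hypot(P[:,0]-c[0],P[:,1]-c[1])<r]
E
python3 - <<'E'
from m import *
f=np.load('w1.npz');s=dict(tool_pos=f['pos'],tcp_rot=f['rot']);p,d=f['p'],f['d']
hsv=cv2.cvtColor(p,cv2.COLOR_RGB2HSV);H,S,V=[hsv[:,:,i].astype(int) for i in range(3)]
P,v,u=pts('wrist',s,d);ok=np.zeros(d.shape,bool)
h,sa,va=H[v,u],S[v,u],V[v,u]
def sel(m,c,r,lo,hi,n):
    Q=P[m];Q=trimz(near(Q,c,r),lo,hi);return rect(Q,n)
T=np.ones(len(P),bool)
print('mat z',np.median(near(P,(480,120),15)[:,2]))
sel(sa<60,(568,28),100,20,30,'fence')
sel((h>100)&(h<130)&(sa>100),(558,-40),90,22,34,'jaw')
sel((h<12)&(sa>150)|(h>170)&(sa>150),(600,-165),30,60,115,'handle')
sel((h<12)&(sa>150)|(h>170)&(sa>150),(600,-165),30,100,115,'handletop')
sel((h>30)&(h<80)&(sa>50),(555,-5),25,14,80,'seal all')
sel((h>30)&(h<80)&(sa>50),(555,-5),25,52,80,'seal top')
sel((h>30)&(h<80)&(sa>60),(533,119),45,21,30,'green')
sel((sa<50)&(va>130),(515,207),45,21,30,'white')
sel((h<12)&(sa>120)|(h>170)&(sa>120),(450,225),45,21,30,'red')
# base plate
sel((sa<60),(550,-60),250,6,14,'plate')
E
```

```text
mat z 0.3859341606417388
fence c [562.4 -11.3] size [170.7 119.4] long axis deg -10.4 z [21.9 23.6 27.7] 1746
jaw c [555.3 -46. ] size [159.1  13.7] long axis deg -10.4 z [24.7 27.6 28.8] 983
handle c [ 598.5 -164.5] size [17.6 17.3] long axis deg 76.6 z [ 65.1  96.3 104.2] 298
handletop c [ 598.6 -165.1] size [16.9 16.5] long axis deg 79.6 z [101.6 103.3 104.7] 126
seal all c [558.8  -7. ] size [23.7 21.5] long axis deg 8.7 z [31.  56.7 65.1] 282
seal top c [559.7  -7.3] size [23.3 19.4] long axis deg -10.3 z [53.7 59.1 65.3] 189
green c [532.8 117.3] size [54.7 24.3] long axis deg -43.4 z [22.  23.5 24.9] 724
white c [515.7 206.3] size [55.  24.7] long axis deg -78.7 z [21.9 23.4 24.9] 792
red c [452.9 224.7] size [55.6 24.5] long axis deg -33.5 z [22.  23.4 24.9] 786
plate c [546.  -49.4] size [377.7 306.5] long axis deg 57.6 z [ 8.1  9.6 11. ] 12802
```

apply_moves([
  [-31, 16, 36, 0, 0, 0],
  [-31, 16, 36, 0, 0, 0],
  [-31, 16, 36, 0, 0, 0],
  [-31, 16, 36, 0, 0, 0],
  [-31, 16, 36, 0, 0, 0],
], fingers=50)

```text
time: 6.25
tool_pos: [599.7, -166.5, 149.2]
tcp_rot: [180.0, 0.0, 79.8]
ft_force: [0.5, -0.4, 0.2]
finger_gap: 50.3
grip_force: 0.0
```

apply_moves([
  [0, 0, 0, 0, 0, 0],
  [0, 0, 20, 0, 0, 0],
  [0, 0, 20, 0, 0, 0],
  [0, 0, 20, 0, 0, 0],
  [0, 0, 20, 0, 0, 0],
])

```text
time: 6.88
tool_pos: [599.3, -164.8, 68.9]
tcp_rot: [-180.0, -0.0, 79.8]
ft_force: [0.7, -0.4, -0.6]
finger_gap: 50.5
grip_force: 0.0
```

```bash
cat > crank.py <<'E'
import sys
from h import *
C=np.array([534.5,-159.1])
def crank(a,b,n):
    "rows (tool dx,dy) for cam value a->b; tool x = vise y, tool y = vise x"
    t=np.linspace(a,b,n+1)-3
    q=65*np.stack([np.sin(t),np.cos(t)],1)
    for i,r in enumerate(np.diff(np.cumsum(np.vstack([q[:1],np.diff(q,axis=0)]),0),axis=0).round(1).tolist()): print(r,end=' \n'if i%5==4 else ' ')
E
python3 -c "
from crank import *
plan([598.5,-165,66],79.6)
crank(3.09,0.33,20)"
```

```text
at [ 599.3 -164.8   68.9] [-179.99   -0.     79.84] shift [-0.3 -0.7  2.9] turn [-0.    -0.     0.004]
[-9.0, 0.2] [-8.9, -1.0] [-8.7, -2.3] [-8.3, -3.4] [-7.7, -4.5] 
[-7.0, -5.6] [-6.2, -6.5] [-5.2, -7.3] [-4.2, -7.9] [-3.1, -8.4] 
[-1.9, -8.8] [-0.7, -8.9] [0.6, -8.9] [1.8, -8.8] [3.0, -8.4] 
[4.1, -8.0] [5.2, -7.3] [6.1, -6.5] [7.0, -5.6] [7.7, -4.6]
```

Close on the handle and crank open.

apply_moves([
  [0, -0.5, 1, 0, 0, 0],
  [0, 0, 0, 0, 0, 0],
  [0, 0, 0, 0, 0, 0],
  [0, 0, 0, 0, 0, 0],
  [0, 0, 0, 0, 0, 0],
], fingers=12, grip_force=35)

```text
time: 7.5
tool_pos: [598.1, -165.1, 69.1]
tcp_rot: [-179.9, -0.0, 79.8]
ft_force: [-4.9, 2.4, -2.2]
finger_gap: 17.1
grip_force: 34.1
```

apply_moves([
  [-9, 0.2, 0, 0, 0, 0],
  [-8.9, -1, 0, 0, 0, 0],
  [-8.7, -2.3, 0, 0, 0, 0],
  [-8.3, -3.4, 0, 0, 0, 0],
  [-7.7, -4.5, 0, 0, 0, 0],
])

```text
time: 8.12
tool_pos: [579.8, -204.0, 69.0]
tcp_rot: [-179.9, -0.1, 79.8]
ft_force: [-3.8, 7.9, -1.9]
finger_gap: 17.1
grip_force: 34.3
```

apply_moves([
  [-7, -5.6, 0, 0, 0, 0],
  [-6.2, -6.5, 0, 0, 0, 0],
  [-5.2, -7.3, 0, 0, 0, 0],
  [-4.2, -7.9, 0, 0, 0, 0],
  [-3.1, -8.4, 0, 0, 0, 0],
])

```text
time: 8.75
tool_pos: [540.9, -223.0, 69.1]
tcp_rot: [180.0, -0.1, 79.8]
ft_force: [1.6, 6.4, -5.7]
finger_gap: 17.3
grip_force: 34.4
```

```bash
python3 -c "
from crank import *
s=sense();r=s['tool_pos'][:2]-C;print(s['tool_pos'],s['ft_force'],s['finger_gap'],np.hypot(*r),3+np.deg2rad(np.degrees(np.arctan2(r[1],r[0]))+10.4))"
```

```text
[ 540.88107294 -222.96401004   69.10548024] [ 1.59745103  6.39760372 -5.73235534] 17.26411046285125 64.1820058136253 1.7103039649630898
```

apply_moves([
  [-1.9, -8.8, 0, 0, 0, 0],
  [-0.7, -8.9, 0, 0, 0, 0],
  [0.6, -8.9, 0, 0, 0, 0],
  [1.8, -8.8, 0, 0, 0, 0],
  [3, -8.4, 0, 0, 0, 0],
])

```text
time: 9.38
tool_pos: [498.3, -213.3, 69.2]
tcp_rot: [179.9, -0.0, 79.8]
ft_force: [5.3, 4.2, -9.5]
finger_gap: 16.8
grip_force: 34.5
```

apply_moves([
  [4.1, -8, 0, 0, 0, 0],
  [5.2, -7.3, 0, 0, 0, 0],
  [6.1, -6.5, 0, 0, 0, 0],
  [7, -5.6, 0, 0, 0, 0],
  [7.7, -4.6, 0, 0, 0, 0],
])

```text
time: 10.0
tool_pos: [471.5, -178.5, 69.3]
tcp_rot: [-180.0, 0.0, 79.8]
ft_force: [1.7, -2.7, -11.4]
finger_gap: 17.0
grip_force: 34.5
```

apply_moves([
  [0, 0, 0, 0, 0, 0],
  [0, 0, 0, 0, 0, 0],
  [0, 0, 0, 0, 0, 0],
  [0, 0, 0, 0, 0, 0],
  [0, 0, 0, 0, 0, 0],
])

```text
time: 10.62
tool_pos: [471.8, -178.6, 69.2]
tcp_rot: [-180.0, 0.0, 79.8]
ft_force: [-4.8, -0.0, -5.2]
finger_gap: 16.8
grip_force: 35.2
```

```bash
python3 -c "
from crank import *
s=sense();r=s['tool_pos'][:2]-C;print(s['tool_pos'],s['ft_force'],s['finger_gap'],np.hypot(*r),3+np.deg2rad(np.degrees(np.arctan2(r[1],r[0]))+10.4))"
```

```text
[ 471.76709088 -178.6168408    69.18882725] [-4.83104057 -0.03300889 -5.23133339] 16.818314389748657 65.69874398342486 0.3415397009009027
```

apply_moves([
  [0, 0, 0, 0, 0, 0],
  [0, 0, 0, 0, 0, 0],
  [0, 0, -20, 0, 0, 0],
  [0, 0, -40, 0, 0, 0],
  [0, 0, -50, 0, 0, 0],
], fingers=45)

```text
time: 11.25
tool_pos: [472.1, -178.4, 180.4]
tcp_rot: [180.0, -0.0, 79.8]
ft_force: [0.4, -0.1, 1.4]
finger_gap: 44.9
grip_force: 0.0
```

apply_moves([
  [46, 9.5, -14, 0, 0, 0],
  [46, 9.5, -14, 0, 0, 0],
  [46, 9.5, -14, 0, 0, 0],
  [46, 9.5, -14, 0, 0, 0],
  [46, 9.5, -14, 0, 0, 0],
])

```text
time: 11.88
tool_pos: [560.9, 41.0, 251.0]
tcp_rot: [179.8, -0.0, 79.8]
ft_force: [0.1, -0.7, 0.1]
finger_gap: 45.0
grip_force: 0.0
```

apply_moves([
  [0, 0, 0, 0, 0, 0],
  [0, 0, 0, 0, 0, 0],
  [0, 0, 0, 0, 0, 0],
  [0, 0, 0, 0, 0, 0],
  [0, 0, 0, 0, 0, 0],
])

```text
time: 12.5
tool_pos: [559.4, 38.8, 249.1]
tcp_rot: [-180.0, 0.0, 79.7]
ft_force: [0.2, -0.5, 0.5]
finger_gap: 45.1
grip_force: 0.0
```

```bash
python3 - <<'E'
from m import *
s,p,d=snap('wrist','w2.png')
cv2.imwrite('pics/w2.png',cv2.resize(p[100:380,140:440,::-1],None,fx=2,fy=2,interpolation=cv2.INTER_CUBIC))
np.savez('w2.npz',p=p,d=d,pos=s['tool_pos'],rot=s['tcp_rot']);print(s['tool_pos'],s['tcp_rot'])
hsv=cv2.cvtColor(p,cv2.COLOR_RGB2HSV)
P,v,u=pts('wrist',s,d);h,sa,va=hsv[v,u].astype(int).T
def sel(m,c,r,lo,hi,n):
    Q=trimz(near(P[m],c,r),lo,hi)
    if len(Q)>4:return rect(Q,n)
g=(h>30)&(h<85)&(sa>40)
for lo,hi in [(12,80),(12,36),(36,44),(44,50),(50,58),(58,80)]: sel(g,(559,-7),25,lo,hi,f'seal {lo}')
sel((h>100)&(h<130)&(sa>100),(551,-70),100,22,34,'jaw')
R=np.deg2rad(-10.4);X=(P[:,:2]-[559.8,-21.4])@np.array([[np.cos(R),-np.sin(R)],[np.sin(R),np.cos(R)]])
f=(abs(X[:,1]-60)<20)&(abs(X[:,0])<100)&(P[:,2]>20)&(P[:,2]<28)
rect(P[f],'fence');print('vise-frame fence y',np.percentile(X[f,1],[1,5,50,95,99]),'x',np.percentile(X[f,0],[1,99]))
E
```

```text
[559.40520882  38.81892259 249.1361582 ] [-1.79986039e+02  1.96975187e-03  7.97413198e+01]
seal 12 c [559.  -7.] size [24.4 22.2] long axis deg 8.7 z [20.  52.5 64.3] 507
seal 12 c [ 5.625e+02 -3.000e-01] size [29.6 14.2] long axis deg -28.2 z [14.8 25.1 34.2] 104
seal 36 c [558.9  -7.4] size [23.5 22.4] long axis deg 11.5 z [37.3 41.  42.3] 118
seal 44 c [5.624e+02 2.000e-01] size [17.3  4.6] long axis deg -10.5 z [45.9 48.1 49.7] 8
seal 50 c [562.3  -6.3] size [20.7 17.7] long axis deg -50.3 z [51.  55.2 57.8] 131
seal 58 c [557.3  -7.5] size [19.3 13.6] long axis deg -8.7 z [58.7 61.8 65.4] 146
jaw c [540.3 -69.8] size [117.5  14.4] long axis deg -10.5 z [24.1 27.3 28.6] 971
fence c [570.8  37.6] size [170.2  20.2] long axis deg -10.4 z [21.9 23.5 26.4] 2274
vise-frame fence y [50.3167723  51.16677256 60.49873637 69.03892594 69.83753218] x [-82.64490294  83.46317395]
```

View pics/w2.png

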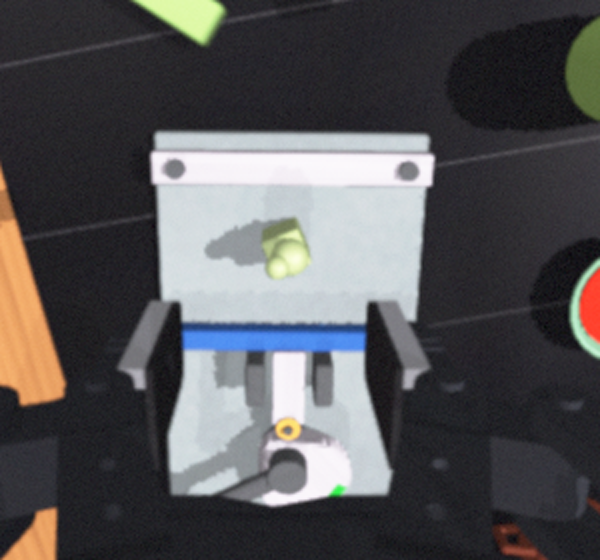

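The seal is at about (559,-7) with yaw about +10°. Vise fit: origin (559.8,-21.4), yaw -10.4°, and the vise is open.

apply_moves([
  [0, 0, 0, 0, 0, -0.118],
  [0, 0, 0, 0, 0, -0.118],
  [0, 0, 0, 0, 0, -0.118],
  [-22.6, -4.2, 40, 0, 0, 0],
  [-22.7, -4.2, 40, 0, 0, 0],
], fingers=50)

```text
time: 13.18
tool_pos: [559.7, -7.1, 169.0]
tcp_rot: [179.9, 0.0, 100.1]
ft_force: [-0.0, -0.2, 0.0]
finger_gap: 50.2
grip_force: 0.0
```

apply_moves([
  [0, 0, 30, 0, 0, 0],
  [0, 0, 30, 0, 0, 0],
  [0, 0, 20, 0, 0, 0],
  [0, 0, 0, 0, 0, 0],
  [0, 0, 0, 0, 0, 0],
])

```text
time: 13.8
tool_pos: [560.1, -6.7, 90.6]
tcp_rot: [179.9, 0.0, 100.1]
ft_force: [0.2, -1.2, 0.2]
finger_gap: 50.1
grip_force: 0.0
```

```bash
python3 -c "
from h import *
plan([559,-7.2,15],100)"
```

```text
at [560.1  -6.7  90.6] [1.7990e+02 3.0000e-02 1.0009e+02] shift [-0.3 -1.3 75.6] turn [0.002 0.001 0.002]
```

apply_moves([
  [-0.3, -1, 18, 0, 0, 0],
  [0, 0, 18, 0, 0, 0],
  [0, 0, 18, 0, 0, 0],
  [0, 0, 18, 0, 0, 0],
  [0, 0, 2, 0, 0, 0],
])

```text
time: 14.42
tool_pos: [556.5, -6.9, 12.8]
tcp_rot: [-179.8, -0.1, 100.1]
ft_force: [-0.2, 0.6, -0.4]
finger_gap: 49.8
grip_force: 0.0
```

apply_moves([
  [0, 0, 0, 0, 0, 0],
  [0, 0, 0, 0, 0, 0],
  [0, 0, 0, 0, 0, 0],
  [0, 0, 0, 0, 0, 0],
  [0, 0, 0, 0, 0, 0],
], fingers=15, grip_force=30)

```text
time: 15.05
tool_pos: [558.9, -7.2, 15.9]
tcp_rot: [179.9, 0.0, 100.1]
ft_force: [-0.3, 0.4, 2.0]
finger_gap: 24.1
grip_force: 29.7
```

apply_moves([
  [0, 0, -10, 0, 0, 0],
  [0, 0, -20, 0, 0, 0],
  [0, 0, -30, 0, 0, 0],
  [0, 0, -30, 0, 0, 0],
  [0, 0, -30, 0, 0, 0],
])

```text
time: 15.68
tool_pos: [558.5, -7.1, 137.9]
tcp_rot: [179.9, 0.0, 100.1]
ft_force: [-0.1, -0.0, -0.5]
finger_gap: 23.7
grip_force: 29.6
```

```bash
python3 - <<'E'
from m import *
plan([517.5,340,135],100)
s,p,d=snap('side')
print([(np.round(r['xyz'],1).tolist(),r['confidence']) for r in models.place_of('seal_tray','side')])
P,v,u=pts('side',s,d);Q=trimz(near(P,(517,340),80),9,18);rect(Q,'tray rim side')
s,p,d=snap('scene')
P,v,u=pts('scene',s,d);Q=trimz(near(P,(517,340),80),9,18);rect(Q,'tray rim scene')
E
```

```text
at [558.5  -7.1 137.9] [1.7992e+02 2.0000e-02 1.0009e+02] shift [348.9  20.4   2.8] turn [0.001 0.    0.002]
[([517.6, 343.5, 0.3], 0.58), ([616.0, -371.1, 3.7], 0.29)]
tray rim side c [513.7 343.1] size [102.2 100.9] long axis deg -79.1 z [ 9.3 14.9 17.6] 367
tray rim scene c [515.6 344.1] size [104.7 101.5] long axis deg 10.0 z [ 9.4 14.1 17.1] 569
```

apply_moves([
  [35, 1.9, 0, 0, 0, 0],
  [35, 1.9, 0, 0, 0, 0],
  [35, 1.9, 0, 0, 0, 0],
  [35, 1.9, 0, 0, 0, 0],
  [35, 1.9, 0, 0, 0, 0],
])

```text
time: 16.45
tool_pos: [536.0, 167.8, 134.2]
tcp_rot: [-179.9, 0.0, 100.1]
ft_force: [-0.1, -0.1, -1.3]
finger_gap: 23.9
grip_force: 29.6
```

apply_moves([
  [35, 1.9, 0, 0, 0, 0],
  [35, 1.9, 0, 0, 0, 0],
  [35, 1.9, 0, 0, 0, 0],
  [35, 1.9, 0, 0, 0, 0],
  [36, 1.9, 0, 0, 0, 0],
])

```text
time: 17.08
tool_pos: [514.6, 342.5, 134.1]
tcp_rot: [-179.9, 0.0, 100.1]
ft_force: [-0.2, -0.8, -1.1]
finger_gap: 23.7
grip_force: 29.6
```

apply_moves([
  [0, 0, 25, 0, 0, 0],
  [0, 0, 25, 0, 0, 0],
  [0, 0, 25, 0, 0, 0],
  [0, 0, 15, 0, 0, 0],
  [0, 0, 0, 0, 0, 0],
])

```text
time: 17.7
tool_pos: [514.2, 341.0, 43.4]
tcp_rot: [-179.8, 0.1, 100.1]
ft_force: [-0.7, -0.1, -0.7]
finger_gap: 23.9
grip_force: 29.6
```

```bash
python3 - <<'E'
from m import *
plan([516,342,11.5],100)
E
```

```text
at [514.2 341.   43.4] [-1.7980e+02  7.0000e-02  1.0008e+02] shift [ 0.7  2.1 31.9] turn [-0.003  0.001  0.001]
```

apply_moves([
  [0.5, 1.5, 10, 0, 0, 0],
  [0, 0, 10, 0, 0, 0],
  [0, 0, 7, 0, 0, 0],
  [0, 0, 4, 0, 0, 0],
  [0, 0, 0, 0, 0, 0],
])

```text
time: 18.32
tool_pos: [516.7, 342.4, 13.9]
tcp_rot: [-180.0, 0.0, 100.1]
ft_force: [0.1, 0.6, -0.4]
finger_gap: 24.1
grip_force: 29.6
```

apply_moves([
  [0, 0, 0.5, 0, 0, 0],
  [0, 0, 0, 0, 0, 0],
  [0, 0, 0, 0, 0, 0],
  [0, 0, 0, 0, 0, 0],
  [0, 0, 0, 0, 0, 0],
], fingers=40)

```text
time: 18.95
tool_pos: [517.0, 342.6, 13.9]
tcp_rot: [180.0, -0.0, 100.1]
ft_force: [0.2, -0.1, 1.0]
finger_gap: 39.9
grip_force: 0.0
```

apply_moves([
  [0, 0, -20, 0, 0, 0],
  [0, 0, -40, 0, 0, 0],
  [0, 0, -50, 0, 0, 0],
  [0, 0, -50, 0, 0, 0],
  [0, 0, -40, 0, 0, 0],
])

```text
time: 19.58
tool_pos: [517.5, 342.9, 218.4]
tcp_rot: [179.8, -0.1, 100.1]
ft_force: [0.9, -0.3, 0.3]
finger_gap: 39.9
grip_force: 0.0
```

apply_moves([
  [0, 0, 0, 0, 0, -0.162],
  [0, 0, 0, 0, 0, -0.162],
  [0, 0, 0, 0, 0, -0.162],
  [0, 0, 0, 0, 0, -0.162],
  [0, 0, 0, 0, 0, -0.162],
])

```text
time: 20.2
tool_pos: [517.1, 342.7, 215.7]
tcp_rot: [179.9, 0.0, 146.8]
ft_force: [-0.1, 0.3, -0.1]
finger_gap: 39.9
grip_force: 0.0
```

```bash
cat > look.py <<'E'
from m import *
def stones(fn=None,c='wrist',skip=()):
    s,p,d=snap(c,fn);hsv=cv2.cvtColor(p,cv2.COLOR_RGB2HSV)
    P,v,u=pts(c,s,d);h,sa,va=hsv[v,u].astype(int).T
    k={'green':(h>30)&(h<80)&(sa>90),'red':((h<8)|(h>172))&(sa>140),'white':(sa<50)&(va>120)}
    out={}
    for n,m in k.items():
        z=(P[:,2]>20)&(P[:,2]<38)&m&(P[:,0]>400)&(P[:,0]<660)&(P[:,1]<290)&(P[:,1]>-40)
        img=np.zeros(d.shape,np.uint8);img[v[z],u[z]]=1
        nl,lab,st,_=cv2.connectedComponentsWithStats(img)
        for i in range(1,nl):
            if st[i,4]>150: out.setdefault(n,[]).append(rect(P[z][lab[v[z],u[z]]==i],n))
    return s,p,d,out
E
python3 - <<'E'
from look import *
s,p,d,o=stones('w3.png')
P,v,u=pts('wrist',s,d);hsv=cv2.cvtColor(p,cv2.COLOR_RGB2HSV)
rect(trimz(near(P,(516,342),35),30,75),'seal in tray')
r=o['red'][0];plan([*r[0],120],r[2]%180)
E
```

```text
red c [452.5 225.7] size [54.9 24.1] long axis deg -32.8 z [21.8 23.5 24.8] 1039
white c [515.9 207.4] size [55.9 24.4] long axis deg -81.1 z [22.4 23.6 24.8] 894
white c [507.6  50.1] size [42.2 21.8] long axis deg -10.9 z [20.8 23.7 27.8] 454
seal in tray c [517.6 341.6] size [25.2 23.8] long axis deg 10.7 z [34.8 52.2 59.9] 551
at [517.1 342.7 215.6] [1.7992e+02 4.0000e-02 1.4726e+02] shift [  -8.9 -133.5   95.4] turn [0.001 0.001 0.001]
```

View pics/w3.png

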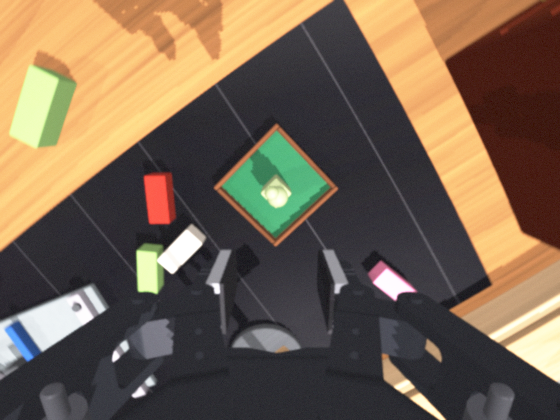

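The seal stands in the tray at (276,193). Red is at (158,198) and white at (182,248). Small green is now at (150,268), closer to white than before, so it has been knocked. I grasp red first.

apply_moves([
  [-2, -27, 19, 0, 0, 0],
  [-2, -27, 19, 0, 0, 0],
  [-2, -27, 19, 0, 0, 0],
  [-2, -27, 19, 0, 0, 0],
  [-1, -25.5, 19, 0, 0, 0],
])

```text
time: 20.88
tool_pos: [450.7, 225.7, 119.6]
tcp_rot: [179.9, 0.1, 146.3]
ft_force: [0.5, 0.1, -0.0]
finger_gap: 40.0
grip_force: 0.0
```

apply_moves([
  [0, 0, 30, 0, 0, 0],
  [0, 0, 30, 0, 0, 0],
  [0, 0, 10, 0, 0, 0],
  [0, 0, 0, 0, 0, 0],
  [0, 0, 0, 0, 0, 0],
])

```text
time: 21.5
tool_pos: [451.9, 226.8, 50.5]
tcp_rot: [179.9, 0.1, 146.5]
ft_force: [0.5, -0.8, -0.0]
finger_gap: 40.1
grip_force: 0.0
```

```bash
python3 - <<'E'
from look import *
plan([452.7,225.3,4],147)
s,p,d,o=stones(c='scene')
E
```

```text
at [451.9 226.8  50.5] [1.7989e+02 8.0000e-02 1.4647e+02] shift [-1.4 -0.9 46.5] turn [ 0.002  0.001 -0.009]
green c [515.6 159.8] size [54.9 28. ] long axis deg -40.6 z [21.2 24.3 27.5] 218
red c [452.1 226.7] size [55.7 27.1] long axis deg -32.4 z [20.6 23.7 26.6] 161
white c [570.3  39. ] size [167.4  26.2] long axis deg -11.9 z [20.9 24.1 28. ] 486
white c [515.5 208.4] size [57.5 26.1] long axis deg -79.9 z [20.9 23.9 26.7] 231
```

apply_moves([
  [-1, -1, 15, 0, 0, 0],
  [0, 0, 15, 0, 0, 0],
  [0, 0, 10, 0, 0, 0],
  [0, 0, 5.5, 0, 0, 0],
  [0, 0, 0, 0, 0, 0],
])

```text
time: 22.18
tool_pos: [450.6, 224.7, 2.6]
tcp_rot: [-179.9, -0.0, 146.5]
ft_force: [0.0, -0.3, -0.3]
finger_gap: 40.0
grip_force: 0.0
```

apply_moves([
  [0, 0, 0, 0, 0, 0],
  [0, 0, 0, 0, 0, 0],
  [0, 0, 0, 0, 0, 0],
  [0, 0, 0, 0, 0, 0],
  [0, 0, 0, 0, 0, 0],
], fingers=15)

```text
time: 22.8
tool_pos: [451.4, 225.1, 3.8]
tcp_rot: [180.0, 0.0, 146.5]
ft_force: [-1.1, -0.1, 4.2]
finger_gap: 23.3
grip_force: 30.1
```

apply_moves([
  [0, 0, -10, 0, 0, 0],
  [0, 0, -25, 0, 0, 0],
  [0, 0, -30, 0, 0, 0],
  [0, 0, -30, 0, 0, 0],
  [0, 0, -5, 0, 0, 0],
])

```text
time: 23.42
tool_pos: [452.7, 225.5, 106.0]
tcp_rot: [179.8, 0.2, 146.5]
ft_force: [0.5, -0.2, -1.3]
finger_gap: 23.3
grip_force: 29.6
```

apply_moves([
  [0, 0, 0, 0, 0, 0.167],
  [0, 0, 0, 0, 0, 0.167],
  [0, 0, 0, 0, 0, 0.167],
  [0, 0, 0, 0, 0, 0.167],
  [0, 0, 0, 0, 0, 0.167],
])

```text
time: 24.05
tool_pos: [450.1, 224.5, 101.9]
tcp_rot: [-179.9, 0.0, 98.3]
ft_force: [-0.1, -0.8, -1.5]
finger_gap: 23.5
grip_force: 29.5
```

apply_moves([
  [0, 0, 0, 0, 0, 0.167],
  [0, 0, 0, 0, 0, 0.167],
  [0, 0, 0, 0, 0, 0],
  [0, 0, 0, 0, 0, 0],
  [0, 0, 0, 0, 0, 0],
])

```text
time: 24.68
tool_pos: [450.9, 224.9, 103.0]
tcp_rot: [-180.0, 0.0, 79.6]
ft_force: [0.2, 1.2, -0.6]
finger_gap: 23.3
grip_force: 29.5
```

```bash
python3 - <<'E'
from look import *
plan([512.2,7.2,100],79.6)
E
```

```text
at [450.9 224.9 103. ] [-1.7998e+02  1.0000e-02  7.9640e+01] shift [-203.1   99.5    3. ] turn [-0.     0.     0.001]
```

apply_moves([
  [-41, 20, 0, 0, 0, 0],
  [-41, 20, 0, 0, 0, 0],
  [-41, 20, 0, 0, 0, 0],
  [-40, 20, 0, 0, 0, 0],
  [-40, 19.5, 0, 0, 0, 0],
])

```text
time: 25.3
tool_pos: [512.3, 5.7, 103.4]
tcp_rot: [180.0, -0.0, 79.6]
ft_force: [-0.2, -0.5, -0.8]
finger_gap: 23.5
grip_force: 29.6
```

apply_moves([
  [0, 0, 20, 0, 0, 0],
  [0, 0, 25, 0, 0, 0],
  [0, 0, 10, 0, 0, 0],
  [0, 0, 0, 0, 0, 0],
  [0, 0, 0, 0, 0, 0],
])

```text
time: 25.92
tool_pos: [512.7, 7.3, 49.3]
tcp_rot: [179.9, -0.0, 79.6]
ft_force: [-0.5, -0.6, -0.1]
finger_gap: 23.7
grip_force: 29.6
```

```bash
python3 - <<'E'
from look import *
plan([512.2,7.2,14.5],79.6)
E
```

```text
at [512.7   7.3  49.3] [ 1.7991e+02 -1.0000e-02  7.9560e+01] shift [-0.2 -0.5 34.8] turn [ 0.002 -0.    -0.001]
```

apply_moves([
  [0, -0.4, 12, 0, 0, 0],
  [0, 0, 12, 0, 0, 0],
  [0, 0, 8, 0, 0, 0],
  [0, 0, 3, 0, 0, 0],
  [0, 0, 0, 0, 0, 0],
])

```text
time: 26.55
tool_pos: [510.7, 7.4, 13.7]
tcp_rot: [-179.9, 0.0, 79.5]
ft_force: [-8.9, 0.4, 13.0]
finger_gap: 23.3
grip_force: 31.5
```

apply_moves([
  [0, 0, 0, 0, 0, 0],
  [0, 0, 0, 0, 0, 0],
  [0, 0, 0, 0, 0, 0],
  [0, 0, 0, 0, 0, 0],
  [0, 0, 0, 0, 0, 0],
], fingers=36)

```text
time: 27.18
tool_pos: [511.5, 7.3, 13.2]
tcp_rot: [-180.0, 0.0, 79.5]
ft_force: [-0.2, 0.6, 0.0]
finger_gap: 35.9
grip_force: 0.0
```

apply_moves([
  [0, 0, -15, 0, 0, 0],
  [0, 0, -30, 0, 0, 0],
  [0, 0, -40, 0, 0, 0],
  [0, 0, -50, 0, 0, 0],
  [0, 0, -50, 0, 0, 0],
])

```text
time: 27.8
tool_pos: [511.4, 7.3, 201.1]
tcp_rot: [179.9, -0.0, 79.5]
ft_force: [-0.0, -0.4, -0.4]
finger_gap: 35.9
grip_force: 0.0
```

apply_moves([
  [39.5, -6.6, 0, 0, 0, 0],
  [39.5, -6.6, 0, 0, 0, 0],
  [39.5, -6.6, 0, 0, 0, 0],
  [39.5, -6.6, 0, 0, 0, 0],
  [39.5, -6.6, 0, 0, 0, 0],
])

```text
time: 28.42
tool_pos: [515.1, 208.8, 199.7]
tcp_rot: [179.9, -0.0, 79.5]
ft_force: [0.1, -0.5, 0.9]
finger_gap: 36.3
grip_force: 0.0
```

apply_moves([
  [0, 0, 0, 0, 0, -0.119],
  [0, 0, 0, 0, 0, -0.119],
  [0, 0, 0, 0, 0, -0.118],
  [0, 0, 0, 0, 0, 0],
  [0, 0, 0, 0, 0, 0],
], fingers=40)

```text
time: 29.05
tool_pos: [515.1, 207.5, 198.9]
tcp_rot: [180.0, -0.0, 99.8]
ft_force: [-0.3, -0.2, 0.5]
finger_gap: 40.0
grip_force: 0.0
```

```bash
python3 - <<'E'
from look import *
s,p,d,o=stones('w4.png')
plan([515.7,207.5,60],100)
R=np.deg2rad(-10.4)
for n in o:
  for r in o[n]: print(n,((r[0]-[559.8,-21.4])@np.array([[np.cos(R),-np.sin(R)],[np.sin(R),np.cos(R)]])).round(1))
E
```

```text
red c [513.7  22.2] size [27.4 23.1] long axis deg 82.2 z [22.2 32.8 34.5] 324
white c [515.5 207.1] size [55.3 23.9] long axis deg -78.5 z [22.2 23.6 24.8] 1170
white c [548.8  42.1] size [125.6  21.9] long axis deg -10.3 z [21.3 23.5 26.4] 1491
at [515.1 207.5 198.8] [179.97  -0.    99.78] shift [-1.000e-01  5.000e-01  1.388e+02] turn [ 0.001 -0.    -0.004]
red [-53.2  34.6]
white [-84.9 216.8]
white [-22.3  60.5]
```

apply_moves([
  [0, 0.5, 40, 0, 0, -0.02],
  [0, 0, 50, 0, 0, 0],
  [0, 0, 50, 0, 0, 0],
  [0, 0, 25, 0, 0, 0],
  [0, 0, 10, 0, 0, 0],
])

```text
time: 29.72
tool_pos: [514.1, 207.1, 21.4]
tcp_rot: [-179.8, 0.0, 101.0]
ft_force: [0.8, -0.2, 0.1]
finger_gap: 40.3
grip_force: 0.0
```

apply_moves([
  [0, 0, 10, 0, 0, 0],
  [0, 0, 9, 0, 0, 0],
  [0, 0, 0, 0, 0, 0],
  [0, 0, 0, 0, 0, 0],
  [0, 0, 0, 0, 0, 0],
])

```text
time: 30.35
tool_pos: [516.0, 207.7, 5.0]
tcp_rot: [179.9, -0.0, 101.1]
ft_force: [-0.1, 0.7, -0.1]
finger_gap: 40.0
grip_force: 0.0
```

apply_moves([
  [0, 0, 0, 0, 0, 0],
  [0, 0, 0, 0, 0, 0],
  [0, 0, 0, 0, 0, 0],
  [0, 0, 0, 0, 0, 0],
  [0, 0, 0, 0, 0, 0],
], fingers=15)

```text
time: 30.98
tool_pos: [516.0, 207.7, 4.8]
tcp_rot: [179.9, -0.0, 101.1]
ft_force: [-1.1, -0.7, 5.2]
finger_gap: 23.8
grip_force: 31.1
```

apply_moves([
  [0, 0, -10, 0, 0, 0],
  [0, 0, -25, 0, 0, 0],
  [0, 0, -30, 0, 0, 0],
  [0, 0, -30, 0, 0, 0],
  [0, 0, -5, 0, 0, 0],
])

```text
time: 31.6
tool_pos: [517.1, 208.0, 107.0]
tcp_rot: [179.8, -0.0, 101.1]
ft_force: [-0.2, 0.1, -1.0]
finger_gap: 23.2
grip_force: 30.5
```

apply_moves([
  [0, 0, 0, 0, 0, 0.125],
  [0, 0, 0, 0, 0, 0.125],
  [0, 0, 0, 0, 0, 0.122],
  [0, 0, 0, 0, 0, 0],
  [0, 0, 0, 0, 0, 0],
])

```text
time: 32.22
tool_pos: [515.0, 207.4, 103.5]
tcp_rot: [-179.9, 0.0, 79.9]
ft_force: [-0.4, -0.1, -0.9]
finger_gap: 23.7
grip_force: 30.4
```

```bash
python3 - <<'E'
from look import *
plan([563.5,-1.2,100],79.6)
E
```

```text
at [515.  207.4 103.5] [-1.7993e+02  3.0000e-02  7.9900e+01] shift [-196.9   84.3    3.5] turn [-0.001  0.001  0.005]
```

apply_moves([
  [-40, 17, 0, 0, 0, 0],
  [-40, 17, 0, 0, 0, 0],
  [-40, 17, 0, 0, 0, 0],
  [-40, 17, 0, 0, 0, 0],
  [-37, 16, 0, 0, 0, 0.005],
])

```text
time: 32.85
tool_pos: [563.2, -2.8, 104.1]
tcp_rot: [-180.0, 0.0, 79.6]
ft_force: [0.7, 0.3, -0.9]
finger_gap: 23.3
grip_force: 30.4
```

apply_moves([
  [0, 0, 20, 0, 0, 0],
  [0, 0, 25, 0, 0, 0],
  [0, 0, 10, 0, 0, 0],
  [0, 0, 0, 0, 0, 0],
  [0, 0, 0, 0, 0, 0],
])

```text
time: 33.48
tool_pos: [563.7, -0.9, 50.2]
tcp_rot: [179.9, -0.0, 79.5]
ft_force: [0.9, -0.1, -0.2]
finger_gap: 23.1
grip_force: 30.4
```

```bash
python3 - <<'E'
from look import *
plan([563.5,-1.2,15.5],79.6)
s,p,d,o=stones(c='scene')
E
```

```text
at [563.7  -0.9  50.2] [ 1.7993e+02 -1.0000e-02  7.9510e+01] shift [-0.4 -0.2 34.7] turn [ 0.001 -0.    -0.002]
green c [513.9 158.5] size [55.  28.5] long axis deg -35.6 z [21.3 24.  27. ] 221
red c [512.2  11. ] size [52.2 24.3] long axis deg 79.9 z [24.9 33.9 36.9] 178
white c [569.7  38. ] size [167.3  25.5] long axis deg -10.3 z [20.8 24.1 27.7] 480
```

apply_moves([
  [-0.4, 0, 12, 0, 0, 0],
  [0, 0, 12, 0, 0, 0],
  [0, 0, 8, 0, 0, 0],
  [0, 0, 2.5, 0, 0, 0],
  [0, 0, 0, 0, 0, 0],
])

```text
time: 34.15
tool_pos: [562.4, -1.6, 14.8]
tcp_rot: [-179.9, 0.0, 79.5]
ft_force: [-5.3, 0.1, 7.0]
finger_gap: 23.4
grip_force: 31.5
```

apply_moves([
  [0, 0, 0, 0, 0, 0],
  [0, 0, 0, 0, 0, 0],
  [0, 0, 0, 0, 0, 0],
  [0, 0, 0, 0, 0, 0],
  [0, 0, 0, 0, 0, 0],
], fingers=36)

```text
time: 34.78
tool_pos: [563.0, -1.6, 14.8]
tcp_rot: [-180.0, 0.0, 79.5]
ft_force: [0.3, -0.1, -1.1]
finger_gap: 36.2
grip_force: 0.0
```

apply_moves([
  [0, 0, -15, 0, 0, 0],
  [0, 0, -30, 0, 0, 0],
  [0, 0, -40, 0, 0, 0],
  [0, 0, -50, 0, 0, 0],
  [0, 0, -50, 0, 0, 0],
])

```text
time: 35.4
tool_pos: [562.9, -1.6, 202.6]
tcp_rot: [179.9, -0.0, 79.5]
ft_force: [1.8, 0.0, -0.4]
finger_gap: 36.0
grip_force: 0.0
```

apply_moves([
  [29.7, -15.3, 0, 0, 0, 0],
  [29.7, -15.3, 0, 0, 0, 0],
  [29.7, -15.3, 0, 0, 0, 0],
  [29.7, -15.3, 0, 0, 0, 0],
  [29.7, -15.3, 0, 0, 0, 0],
])

```text
time: 36.02
tool_pos: [514.8, 159.4, 201.2]
tcp_rot: [179.9, -0.0, 79.5]
ft_force: [-0.1, 0.3, -0.5]
finger_gap: 36.1
grip_force: 0.0
```

apply_moves([
  [0, 0, 0, 0, 0, -0.157],
  [0, 0, 0, 0, 0, -0.157],
  [0, 0, 0, 0, 0, -0.157],
  [0, 0, 0, 0, 0, -0.157],
  [0, 0, 0, 0, 0, -0.157],
], fingers=42)

```text
time: 36.65
tool_pos: [515.1, 158.4, 201.1]
tcp_rot: [179.9, 0.0, 124.7]
ft_force: [0.0, -0.1, -0.5]
finger_gap: 42.0
grip_force: 0.0
```

apply_moves([
  [0, 0, 0, 0, 0, -0.14],
  [0, 0, 0, 0, 0, -0.14],
  [0, 0, 0, 0, 0, 0],
  [0, 0, 0, 0, 0, 0],
  [0, 0, 0, 0, 0, 0],
])

```text
time: 37.28
tool_pos: [515.0, 158.3, 200.1]
tcp_rot: [180.0, 0.0, 140.4]
ft_force: [-0.6, -0.6, -0.1]
finger_gap: 41.9
grip_force: 0.0
```

```bash
python3 - <<'E'
from look import *
s,p,d,o=stones('w5.png')
if 'green' in o:
  r=o['green'][0];plan([*r[0],60],r[2]%180)
R=np.deg2rad(-10.4)
for n in o:
  for r in o[n]: print(n,((r[0]-[559.8,-21.4])@np.array([[np.cos(R),-np.sin(R)],[np.sin(R),np.cos(R)]])).round(1))
E
```

```text
red c [510.7   8.7] size [54.5 23.4] long axis deg 79.2 z [23.7 33.3 34.6] 1084
white c [516.5 158.1] size [48. 17.] long axis deg -36.0 z [22.5 23.7 24.9] 384
white c [507.2  50.1] size [39.5 19.2] long axis deg -10.3 z [21.5 23.7 28.1] 561
white c [612.4  29.5] size [83.5 21.3] long axis deg -10.7 z [21.7 23.7 27.4] 920
red [-53.8  20.7]
white [-75.  168.7]
white [-64.6  60.8]
white [42.6 59.5]
```

```bash
python3 - <<'E'
from m import *
p=cv2.imread('pics/w5.png');cv2.imwrite('pics/w5b.png',cv2.resize(p,None,fx=1.4,fy=1.4))
s=sense();_,_,d=snap('wrist')
P,v,u=pts('wrist',s,d);rect(trimz(near(P,(516,158.5),36),20,30),'green all')
E
```

```text
green all c [513.9 157.6] size [54.9 24. ] long axis deg -36.3 z [22.3 23.6 24.8] 1167
```

View pics/w5b.png

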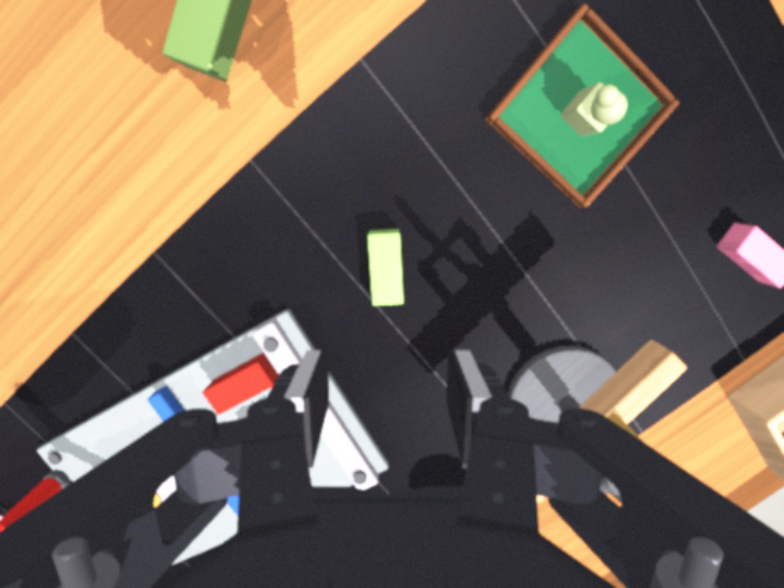

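The small green blank is at (386,267) in the crop. The large green and the pink stay where they are. I grasp the small one.

apply_moves([
  [0.5, -1, 40, 0, 0, -0.058],
  [0, 0, 50, 0, 0, 0],
  [0, 0, 50, 0, 0, 0],
  [0, 0, 25, 0, 0, 0],
  [0, 0, 10, 0, 0, 0],
])

```text
time: 38.0
tool_pos: [512.5, 157.6, 22.8]
tcp_rot: [-179.9, -0.1, 143.8]
ft_force: [0.5, -1.1, -0.1]
finger_gap: 42.2
grip_force: 0.0
```

apply_moves([
  [0, 0, 10, 0, 0, 0],
  [0, 0, 10, 0, 0, 0],
  [0, 0, 0, 0, 0, 0],
  [0, 0, 0, 0, 0, 0],
  [0, 0, 0, 0, 0, 0],
])

```text
time: 38.62
tool_pos: [514.5, 158.0, 5.5]
tcp_rot: [179.9, 0.0, 143.8]
ft_force: [0.1, 0.6, 1.3]
finger_gap: 42.3
grip_force: 0.0
```

apply_moves([
  [0, 0, 0, 0, 0, 0],
  [0, 0, 0, 0, 0, 0],
  [0, 0, 0, 0, 0, 0],
  [0, 0, 0, 0, 0, 0],
  [0, 0, 0, 0, 0, 0],
], fingers=15)

```text
time: 39.25
tool_pos: [514.5, 158.0, 5.4]
tcp_rot: [180.0, 0.0, 143.8]
ft_force: [-0.5, -0.8, 5.6]
finger_gap: 23.2
grip_force: 30.7
```

apply_moves([
  [0, 0, -10, 0, 0, 0],
  [0, 0, -25, 0, 0, 0],
  [0, 0, -30, 0, 0, 0],
  [0, 0, -30, 0, 0, 0],
  [0, 0, -5, 0, 0, 0],
])

```text
time: 39.88
tool_pos: [515.6, 158.2, 107.4]
tcp_rot: [179.8, 0.2, 143.8]
ft_force: [0.3, -0.2, -1.4]
finger_gap: 22.9
grip_force: 30.0
```

apply_moves([
  [0, 0, 0, 0, 0, 0.16],
  [0, 0, 0, 0, 0, 0.16],
  [0, 0, 0, 0, 0, 0.16],
  [0, 0, 0, 0, 0, 0.16],
  [0, 0, 0, 0, 0, 0.16],
])

```text
time: 40.5
tool_pos: [512.9, 157.7, 103.1]
tcp_rot: [-179.9, 0.0, 97.7]
ft_force: [-0.0, -0.0, -0.8]
finger_gap: 22.9
grip_force: 30.0
```

apply_moves([
  [0, 0, 0, 0, 0, 0.16],
  [0, 0, 0, 0, 0, 0.16],
  [0, 0, 0, 0, 0, 0],
  [0, 0, 0, 0, 0, 0],
  [0, 0, 0, 0, 0, 0],
])

```text
time: 41.12
tool_pos: [513.8, 157.9, 104.5]
tcp_rot: [-180.0, 0.0, 79.7]
ft_force: [-1.2, -0.4, -0.6]
finger_gap: 23.2
grip_force: 30.0
```

```bash
python3 - <<'E'
from look import *
plan([614.8,-10.8,103],79.6)
E
```

```text
at [513.8 157.9 104.5] [-1.7997e+02  1.0000e-02  7.9750e+01] shift [-148.   129.4    1.4] turn [-0.     0.     0.003]
```

apply_moves([
  [-30, 26, 0, 0, 0, 0],
  [-30, 26, 0, 0, 0, 0],
  [-30, 26, 0, 0, 0, 0],
  [-29, 26, 0, 0, 0, 0],
  [-29, 25.5, 0, 0, 0, 0.003],
])

```text
time: 41.75
tool_pos: [615.3, -12.2, 104.7]
tcp_rot: [180.0, -0.0, 79.5]
ft_force: [0.4, -0.3, -0.8]
finger_gap: 23.3
grip_force: 30.0
```

apply_moves([
  [0, 0, 20, 0, 0, 0],
  [0, 0, 25, 0, 0, 0],
  [0, 0, 10, 0, 0, 0],
  [0, 0, 0, 0, 0, 0],
  [0, 0, 0, 0, 0, 0],
])

```text
time: 42.38
tool_pos: [615.3, -10.7, 50.8]
tcp_rot: [179.9, -0.0, 79.5]
ft_force: [0.4, 0.6, -0.4]
finger_gap: 23.4
grip_force: 30.0
```

```bash
python3 - <<'E'
from look import *
plan([614.8,-10.8,16],79.6)
E
```

```text
at [615.3 -10.7  50.8] [ 1.7992e+02 -1.0000e-02  7.9500e+01] shift [-0.2 -0.6 34.8] turn [ 0.001 -0.    -0.002]
```

apply_moves([
  [-0.2, -0.4, 12, 0, 0, 0],
  [0, 0, 12, 0, 0, 0],
  [0, 0, 8, 0, 0, 0],
  [0, 0, 2.5, 0, 0, 0],
  [0, 0, 0, 0, 0, 0],
])

```text
time: 43.0
tool_pos: [613.9, -11.1, 15.4]
tcp_rot: [-179.9, 0.0, 79.5]
ft_force: [-4.0, 1.0, 5.9]
finger_gap: 23.4
grip_force: 30.8
```

apply_moves([
  [0, 0, 0, 0, 0, 0],
  [0, 0, 0, 0, 0, 0],
  [0, 0, 0, 0, 0, 0],
  [0, 0, 0, 0, 0, 0],
  [0, 0, 0, 0, 0, 0],
], fingers=36)

```text
time: 43.62
tool_pos: [614.3, -11.1, 15.3]
tcp_rot: [-180.0, -0.0, 79.5]
ft_force: [-0.0, -0.0, -0.0]
finger_gap: 35.9
grip_force: 0.0
```

apply_moves([
  [0, 0, -15, 0, 0, 0],
  [0, 0, -30, 0, 0, 0],
  [0, 0, -40, 0, 0, 0],
  [0, 0, -50, 0, 0, 0],
  [0, 0, -50, 0, 0, 0],
])

```text
time: 44.25
tool_pos: [614.2, -11.1, 203.1]
tcp_rot: [179.9, -0.0, 79.5]
ft_force: [0.9, -0.2, 0.3]
finger_gap: 36.2
grip_force: 0.0
```

apply_moves([
  [12, -12, -9, 0, 0, 0],
  [12, -12, -9, 0, 0, 0],
  [12, -12, -9, 0, 0, 0],
  [12, -12, -9, 0, 0, 0],
  [12, -12, -9, 0, 0, 0],
], fingers=70)

```text
time: 44.88
tool_pos: [565.3, 59.9, 245.2]
tcp_rot: [-179.9, 0.0, 79.5]
ft_force: [-0.2, -0.6, -0.2]
finger_gap: 69.7
grip_force: 0.0
```

apply_moves([
  [0, 0, 0, 0, 0, 0],
  [0, 0, 0, 0, 0, 0],
  [0, 0, 0, 0, 0, 0],
  [0, 0, 0, 0, 0, 0],
  [0, 0, 0, 0, 0, 0],
])

```text
time: 45.5
tool_pos: [566.3, 58.5, 245.0]
tcp_rot: [-180.0, 0.0, 79.4]
ft_force: [0.5, 0.6, -0.1]
finger_gap: 70.0
grip_force: 0.0
```

```bash
python3 - <<'E'
from m import *
s,p,d=snap('wrist','w6.png');print(s['tool_pos'])
P,v,u=pts('wrist',s,d)
R=np.deg2rad(-10.4);X=(P[:,:2]-[559.8,-21.4])@np.array([[np.cos(R),-np.sin(R)],[np.sin(R),np.cos(R)]]);Z=P[:,2]
V=np.column_stack([X,Z])
m=(Z>30.5)&(Z<38)&(abs(X[:,0])<85)&(X[:,1]<52)&(X[:,1]>-12)
for x in (-52,0,52): rect(V[m&(abs(X[:,0]-x)<22)],f'stone {x}')
m=(Z>24)&(Z<31)&(abs(X[:,0])<90)&(X[:,1]<-38)&(X[:,1]>-62);rect(V[m],'jaw')
for c in ['side','scene']:
    s,p,d=snap(c,c+'7.png');P,v,u=pts(c,s,d)
    print(c,[(np.round(r['xyz'],1).tolist(),round(r['confidence'],2)) for n in ('bar','hook_stand') for r in models.place_of(n,c)])
    Q=near(P,(685,198),100)
    for lo,hi in [(80,126),(112,126),(150,178),(168,176),(178,190)]:
        q=trimz(Q,lo,hi); 
        if len(q)>4: rect(q,f'{c} {lo}-{hi}')
    np.savez(c+'7.npz',P=P,v=v,u=u)
E
```

```text
[566.30961042  58.53124986 245.0387474 ]
stone -52 c [-52.7  19.4] size [54.2 24. ] long axis deg 89.5 z [32.2 33.5 34.7] 852
stone 0 c [-0.2 19.5] size [55.6 23.4] long axis deg 89.8 z [32.2 33.5 34.8] 871
stone 52 c [52.1 20.6] size [55.1 24.3] long axis deg -89.7 z [32.1 33.6 34.9] 863
jaw c [  0.1 -52.5] size [160.3  19.1] long axis deg -0.2 z [25.2 27.3 29. ] 1320
side [([666.3, 194.6, 95.0], 0.91), ([249.9, 368.1, 3.9], 0.79), ([569.1, 25.9, 10.4], 0.34), ([701.5, 199.8, 1.3], 0.64), ([615.8, -364.3, 1.9], 0.48)]
side 80-126 c [681.2 200.3] size [150.   58.7] long axis deg -80.3 z [ 90.8 112.9 122.2] 379
side 112-126 c [680.9 200. ] size [149.7  58.1] long axis deg -80.3 z [112.6 115.5 124.4] 206
side 150-178 c [667.2 199.7] size [70.6 57.9] long axis deg -29.7 z [152.2 164.1 174.4] 232
side 168-176 c [666.  199.5] size [74.6 48.5] long axis deg 42.3 z [168.1 169.9 174.5] 62
side 178-190 c [664.5 201.1] size [88.7 14.9] long axis deg 4.5 z [178.4 180.  184.6] 29
scene [([247.3, 371.6, -1.6], 0.92), ([663.1, 193.3, 93.6], 0.9), ([608.6, -362.5, 1.0], 0.56), ([705.2, 198.0, -2.5], 0.9), ([608.0, -362.3, 2.0], 0.52), ([774.6, -90.5, 0.2], 0.39)]
scene 80-126 c [682.9 200.7] size [150.3  58.6] long axis deg -80.3 z [ 92.7 113.7 119.6] 762
scene 112-126 c [682.9 200.2] size [149.5  56.7] long axis deg -80.5 z [112.8 115.4 121.7] 449
scene 150-178 c [670.4 199.3] size [69.1 54. ] long axis deg 45.1 z [152.7 165.2 174.7] 379
scene 168-176 c [668.9 200.4] size [75.7 45.5] long axis deg 35.1 z [168.4 170.7 175.3] 116
scene 178-190 c [667.3 195.3] size [88.  16.2] long axis deg 12.5 z [178.5 180.8 186.5] 54
```

View pics/w6.png

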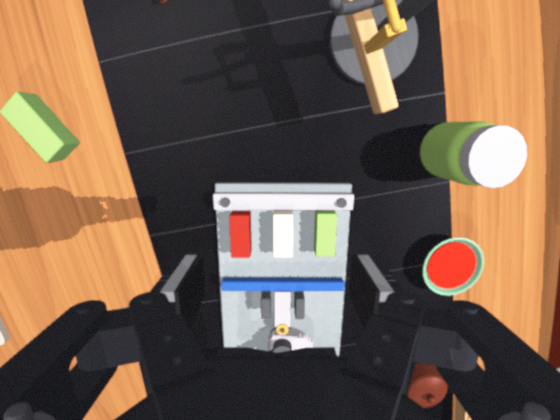

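Red (240,233), white (283,233) and green (325,233) lie square against the fence. The bar on the hook is at (375,60) and the jaw is open. I measure the bar from above next.

apply_moves([
  [28.6, 9.7, -4, 0, 0, 0],
  [28.6, 9.7, -4, 0, 0, 0],
  [28.6, 9.7, -4, 0, 0, 0],
  [28.6, 9.7, -4, 0, 0, 0],
  [28.6, 9.7, -4, 0, 0, 0],
])

```text
time: 46.48
tool_pos: [640.6, 191.5, 265.4]
tcp_rot: [180.0, -0.0, 79.5]
ft_force: [-0.1, -0.1, -0.1]
finger_gap: 70.1
grip_force: 0.0
```

apply_moves([
  [0, 0, 0, 0, 0, 0.174],
  [0, 0, 0, 0, 0, 0.174],
  [0, 0, 0, 0, 0, 0.174],
  [0, 0, 0, 0, 0, 0.174],
  [0, 0, 0, 0, 0, 0.174],
])

```text
time: 47.1
tool_pos: [640.1, 190.6, 265.2]
tcp_rot: [-180.0, 0.0, 29.3]
ft_force: [0.2, -0.2, -0.5]
finger_gap: 70.1
grip_force: 0.0
```

apply_moves([
  [0, 0, 0, 0, 0, 0.174],
  [0, 0, 0, 0, 0, 0.174],
  [0, 0, 0, 0, 0, 0],
  [0, 0, 0, 0, 0, 0],
  [0, 0, 0, 0, 0, 0],
])

```text
time: 47.72
tool_pos: [640.1, 190.6, 265.3]
tcp_rot: [180.0, -0.0, 9.8]
ft_force: [0.1, -0.5, -0.7]
finger_gap: 70.0
grip_force: 0.0
```

```bash
python3 - <<'E'
from m import *
s,p,d=snap('wrist','w7.png');print(s['tool_pos'],s['tcp_rot'])
print([(np.round(r['xyz'],1).tolist(),round(r['confidence'],2)) for n in ('bar','hook_stand') for r in models.place_of(n,'wrist')])
P,v,u=pts('wrist',s,d);hsv=cv2.cvtColor(p,cv2.COLOR_RGB2HSV);h,sa,va=hsv[v,u].astype(int).T
w=(h>10)&(h<32)&(sa>60);Q=near(P[w],(665,194),90)
for lo,hi in [(110,126),(80,126),(126,164),(150,180),(164,178)]:
    q=trimz(Q,lo,hi)
    if len(q)>4: rect(q,f'{lo}-{hi}')
Q=near(P[sa<60],(680,198),60)
for lo,hi in [(156,170),(174,190)]: rect(trimz(Q,lo,hi),f'stand {lo}')
E
```

```text
[640.1373125  190.56677216 265.30292049] [ 1.79999338e+02 -2.25899017e-03  9.80202558e+00]
[([665.3, 192.9, 90.3], 0.8), ([247.0, 368.1, 5.2], 0.8), ([707.3, 201.1, -3.5], 0.93)]
110-126 c [664.2 195.4] size [150.7  15.5] long axis deg -80.2 z [111.9 114.6 116. ] 2028
80-126 c [664.2 195.4] size [150.7  15.5] long axis deg -80.2 z [ 95.3 114.4 115.9] 2305
126-164 c [667.3 195.8] size [51.7 18.6] long axis deg -80.3 z [131.7 151.4 162.7] 196
150-180 c [666.6 196. ] size [52.2 20.1] long axis deg -79.8 z [157.9 168.7 170.7] 878
164-178 c [663.6 195.5] size [52.2 14. ] long axis deg -79.8 z [166.  169.  170.8] 771
stand 156 c [664.2 195.5] size [67.1  8. ] long axis deg 8.4 z [160.9 163.3 167.8] 701
stand 174 c [668.6 195.3] size [90.3 15.1] long axis deg 9.8 z [177.  179.5 184.7] 531
```

View pics/w7.png

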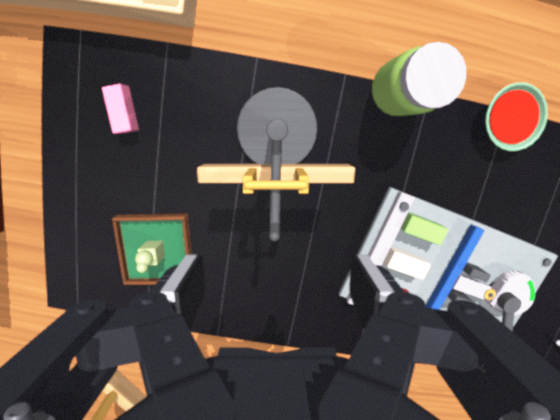

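The bar is at (275,174) and its brass handle at (275,184), with the hook arm running through between the legs. I descend and grip the legs.

apply_moves([
  [12, -0.4, 0, 0, 0, 0],
  [12.4, -0.3, 0, 0, 0, 0],
  [0, 0, 20, 0, 0, 0],
  [0, 0, 30, 0, 0, 0],
  [0, 0, 20, 0, 0, 0],
])

```text
time: 48.5
tool_pos: [662.5, 195.0, 191.8]
tcp_rot: [180.0, 0.2, 9.7]
ft_force: [0.6, -0.1, -0.8]
finger_gap: 70.0
grip_force: 0.0
```

apply_moves([
  [0, 0, 0, 0, 0, 0],
  [0, 0, 0, 0, 0, 0],
  [0, 0, 20, 0, 0, 0],
  [0, 0, 20, 0, 0, 0],
  [0, 0, 0, 0, 0, 0],
])

```text
time: 49.12
tool_pos: [662.0, 194.9, 151.3]
tcp_rot: [180.0, 0.3, 9.7]
ft_force: [-0.4, -0.2, -1.2]
finger_gap: 70.2
grip_force: 0.0
```

```bash
python3 - <<'E'
from look import *
plan([664,195.5,123],9.8)
E
```

```text
at [662.  194.9 151.3] [179.99   0.34   9.67] shift [ 2.2 -0.3 28.3] turn [ 0.     0.006 -0.002]
```

apply_moves([
  [0.8, 0, 12, 0, 0, 0],
  [0, 0, 12, 0, 0, 0],
  [0, 0, 3, 0, 0, 0],
  [0, 0, 0, 0, 0, 0],
  [0, 0, 0, 0, 0, 0],
])

```text
time: 49.75
tool_pos: [665.2, 195.6, 128.9]
tcp_rot: [-180.0, -0.1, 9.7]
ft_force: [0.3, 1.2, 1.0]
finger_gap: 69.8
grip_force: 0.0
```

apply_moves([
  [0, 0, 0, 0, 0, 0],
  [0, 0, 0, 0, 0, 0],
  [0, 0, 0, 0, 0, 0],
  [0, 0, 0, 0, 0, 0],
  [0, 0, 0, 0, 0, 0],
], fingers=45, grip_force=45)

```text
time: 50.38
tool_pos: [665.4, 195.4, 129.0]
tcp_rot: [180.0, -0.1, 9.7]
ft_force: [1.8, -2.2, 5.8]
finger_gap: 51.9
grip_force: 47.3
```

apply_moves([
  [0, 0, -5, 0, 0, 0],
  [0, 0, -10, 0, 0, 0],
  [0, 0, -10, 0, 0, 0],
  [0, 0, -5, 0, 0, 0],
  [0, 0, 0, 0, 0, 0],
])

```text
time: 51.0
tool_pos: [665.3, 195.6, 159.2]
tcp_rot: [-180.0, -0.1, 9.7]
ft_force: [-1.1, 0.9, -2.4]
finger_gap: 51.3
grip_force: 47.1
```

```bash
python3 - <<'E'
from m import *
s,p,d=snap('side');print(s['tool_pos'],s['ft_force'],s['finger_gap'])
P,v,u=pts('side',s,d);hsv=cv2.cvtColor(p,cv2.COLOR_RGB2HSV);h,sa,va=hsv[v,u].astype(int).T
w=(h>10)&(h<32)&(sa>60);Q=near(P[w],(665,194),90)
rect(trimz(Q,90,160),'bar');rect(trimz(Q,136,155),'bar')
cv2.imwrite('pics/s8.png',cv2.resize(p[180:320,150:300,::-1],None,fx=4,fy=4,interpolation=cv2.INTER_CUBIC))
E
```

```text
[665.27240156 195.62723154 159.23251774] [-1.14116395  0.87532721 -2.39057274] 51.28401778482441
bar c [655.6 196.8] size [150.9  23.1] long axis deg -82.4 z [125.9 143.4 153.7] 304
bar c [660.8 197.6] size [150.6  16.8] long axis deg -80.2 z [138.4 144.4 151.6] 215
```

View pics/s8.png

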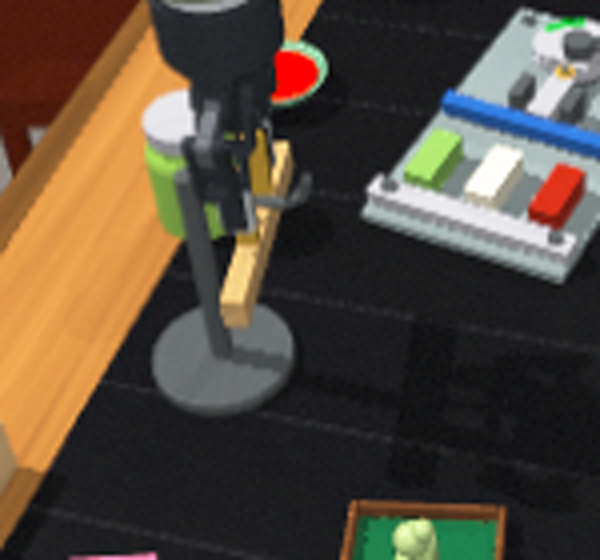

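The bar is gripped and lifted 30 mm, and it is level (long piece from (235,300) to (283,150)). I draw it off along -x.

apply_moves([
  [-8, 0, 0, 0, 0, 0],
  [-16, 0, 0, 0, 0, 0],
  [-18, 0, 0, 0, 0, 0],
  [-18, 0, 0, 0, 0, 0],
  [-18, 0, 0, 0, 0, 0],
])

```text
time: 51.68
tool_pos: [586.6, 182.1, 157.7]
tcp_rot: [180.0, 0.1, 9.7]
ft_force: [0.1, 0.2, -1.6]
finger_gap: 51.7
grip_force: 47.1
```

apply_moves([
  [-25, 0, 0, 0, 0, 0],
  [-30, 0, 0, 0, 0, 0],
  [-20, 0, 0, 0, 0, 0],
  [0, 0, 0, 0, 0, 0],
  [0, 0, 0, 0, 0, 0],
])

```text
time: 52.3
tool_pos: [514.4, 169.8, 158.4]
tcp_rot: [-180.0, -0.0, 9.7]
ft_force: [-0.5, -0.7, -2.7]
finger_gap: 51.1
grip_force: 47.2
```

apply_moves([
  [0, 0, 0, 0, 0, -0.174],
  [0, 0, 0, 0, 0, -0.174],
  [0, 0, 0, 0, 0, -0.174],
  [0, 0, 0, 0, 0, -0.174],
  [0, 0, 0, 0, 0, -0.174],
])

```text
time: 52.92
tool_pos: [514.8, 169.8, 158.2]
tcp_rot: [180.0, -0.0, 59.8]
ft_force: [-0.8, -0.1, -1.8]
finger_gap: 51.5
grip_force: 47.1
```

apply_moves([
  [0, 0, 0, 0, 0, -0.174],
  [0, 0, 0, 0, 0, -0.174],
  [0, 0, 0, 0, 0, 0],
  [0, 0, 0, 0, 0, 0],
  [0, 0, 0, 0, 0, 0],
])

```text
time: 53.55
tool_pos: [514.2, 169.8, 158.3]
tcp_rot: [-180.0, 0.0, 79.3]
ft_force: [-0.4, -0.1, -1.9]
finger_gap: 51.1
grip_force: 47.1
```

```bash
python3 - <<'E'
from m import *
s,p,d=snap('scene');print(s['ft_force'],s['finger_gap'])
P,v,u=pts('scene',s,d);hsv=cv2.cvtColor(p,cv2.COLOR_RGB2HSV);h,sa,va=hsv[v,u].astype(int).T
w=(h>10)&(h<32)&(sa>60);Q=near(P[w],s['tool_pos'],90);rect(trimz(Q,100,160),'bar');rect(trimz(Q,136,155),'bartop')
O=np.array([559.8,-21.4]);t=O-24.5*np.array([.1805,.9836]);print(t)
plan([*t,150],79.6)
E
```

```text
[-0.39792094 -0.13537741 -1.85690026] 51.12537240002955
bar c [514.2 168.1] size [150.7  20.6] long axis deg -10.5 z [124.5 141.5 148.1] 815
bartop c [514.5 168.1] size [149.8  20.6] long axis deg -10.5 z [137.2 143.8 148.1] 518
[555.37775 -45.4982 ]
at [514.1 169.8 158.3] [180.    -0.    79.36] shift [-203.9   80.3    8.3] turn [ 0.    -0.    -0.004]
```

apply_moves([
  [-41, 16, 0, 0, 0, -0.004],
  [-41, 16, 0, 0, 0, 0],
  [-41, 16, 0, 0, 0, 0],
  [-41, 16, 0, 0, 0, 0],
  [-40, 16, 0, 0, 0, 0],
])

```text
time: 54.22
tool_pos: [556.3, -46.8, 158.5]
tcp_rot: [180.0, -0.0, 79.6]
ft_force: [0.8, -0.2, -3.2]
finger_gap: 51.5
grip_force: 47.3
```

apply_moves([
  [0, 0, 0, 0, 0, 0],
  [0, 0, 20, 0, 0, 0],
  [0, 0, 25, 0, 0, 0],
  [0, 0, 15, 0, 0, 0],
  [0, 0, 0, 0, 0, 0],
])

```text
time: 54.85
tool_pos: [554.3, -44.2, 96.0]
tcp_rot: [-179.8, -0.0, 79.7]
ft_force: [0.0, -0.1, -2.0]
finger_gap: 51.4
grip_force: 47.5
```

```bash
python3 - <<'E'
from m import *
plan([555.4,-45.5,49],79.6)
R=np.deg2rad(-10.4)
for c in ('scene','side'):
    s,p,d=snap(c)
    P,v,u=pts(c,s,d);hsv=cv2.cvtColor(p,cv2.COLOR_RGB2HSV);h,sa,va=hsv[v,u].astype(int).T
    X=(P[:,:2]-[559.8,-21.4])@np.array([[np.cos(R),-np.sin(R)],[np.sin(R),np.cos(R)]]);V=np.column_stack([X,P[:,2]])
    w=(h>10)&(h<32)&(sa>60)&(abs(X[:,0])<90)&(abs(X[:,1]+25)<30);rect(trimz(V[w],45,100),'bar '+c)
E
```

```text
at [554.3 -44.2  96. ] [-1.7977e+02 -1.0000e-02  7.9740e+01] shift [-1.1  1.5 47. ] turn [-0.004 -0.     0.002]
bar scene c [ -0.5 -24. ] size [149.7  21.5] long axis deg 0.6 z [62.3 78.5 86.6] 637
bar side c [ -3.3 -24.4] size [149.2  22.6] long axis deg 1.1 z [66.  80.2 87.5] 373
```

apply_moves([
  [-1.5, 0.8, 12, 0, 0, 0],
  [0, 0, 12, 0, 0, 0],
  [0, 0, 12, 0, 0, 0],
  [0, 0, 6, 0, 0, 0],
  [0, 0, 0, 0, 0, 0],
])

```text
time: 55.58
tool_pos: [555.9, -46.8, 55.4]
tcp_rot: [-179.9, 0.0, 79.7]
ft_force: [0.6, -0.0, -1.6]
finger_gap: 51.5
grip_force: 47.5
```

apply_moves([
  [0, 0, 2, 0, 0, 0],
  [0, 0, 1.5, 0, 0, 0],
  [0, 0, 0, 0, 0, 0],
  [0, 0, 0, 0, 0, 0],
  [0, 0, 0, 0, 0, 0],
])

```text
time: 56.2
tool_pos: [556.6, -46.9, 52.9]
tcp_rot: [180.0, -0.0, 79.7]
ft_force: [0.2, 0.5, -2.7]
finger_gap: 51.3
grip_force: 47.5
```

```bash
python3 - <<'E'
from m import *
s=sense();print(s['ft_force']);plan([555.4,-46,49],79.6)
E
```

```text
[ 0.17344902  0.54004722 -2.67585848]
at [556.6 -46.9  52.9] [179.99  -0.    79.69] shift [ 0.7 -1.4  3.9] turn [ 0.    -0.     0.002]
```

apply_moves([
  [0, -0.8, 2, 0, 0, 0],
  [0, 0, 1, 0, 0, 0],
  [0, 0, 0.6, 0, 0, 0],
  [0, 0, 0, 0, 0, 0],
  [0, 0, 0, 0, 0, 0],
])

```text
time: 56.82
tool_pos: [555.8, -46.8, 49.2]
tcp_rot: [-180.0, -0.0, 79.7]
ft_force: [0.4, 0.3, -2.4]
finger_gap: 51.3
grip_force: 47.5
```

apply_moves([
  [0, 0, 0.6, 0, 0, 0],
  [0, 0, 0, 0, 0, 0],
  [0, 0, 0, 0, 0, 0],
  [0, 0, 0, 0, 0, 0],
  [0, 0, 0, 0, 0, 0],
])

```text
time: 57.45
tool_pos: [555.8, -46.7, 48.6]
tcp_rot: [-180.0, 0.0, 79.7]
ft_force: [-0.5, -0.3, -1.2]
finger_gap: 51.8
grip_force: 47.5
```

apply_moves([
  [0, 0, 0.7, 0, 0, 0],
  [0, 0, 0, 0, 0, 0],
  [0, 0, 0, 0, 0, 0],
  [0, 0, 0, 0, 0, 0],
  [0, 0, 0, 0, 0, 0],
])

```text
time: 58.08
tool_pos: [555.9, -46.8, 48.1]
tcp_rot: [180.0, 0.0, 79.7]
ft_force: [-1.2, 0.2, 2.0]
finger_gap: 51.4
grip_force: 47.9
```

apply_moves([
  [0, 0, 0, 0, 0, 0],
  [0, 0, 0, 0, 0, 0],
  [0, 0, 0, 0, 0, 0],
  [0, 0, 0, 0, 0, 0],
  [0, 0, 0, 0, 0, 0],
], fingers=64)

```text
time: 58.7
tool_pos: [555.8, -46.8, 47.9]
tcp_rot: [180.0, 0.0, 79.7]
ft_force: [-0.1, -0.2, 0.8]
finger_gap: 63.8
grip_force: 0.0
```

apply_moves([
  [0, 0, -15, 0, 0, 0],
  [0, 0, -30, 0, 0, 0],
  [0, 0, -40, 0, 0, 0],
  [0, 0, -50, 0, 0, 0],
  [0, 0, -40, 0, 0, 0],
])

```text
time: 59.32
tool_pos: [556.2, -46.8, 226.6]
tcp_rot: [179.8, -0.0, 79.7]
ft_force: [-0.0, -0.6, -0.7]
finger_gap: 64.0
grip_force: 0.0
```

apply_moves([
  [20, 0, 0, 0, 0, 0],
  [20, 0, 0, 0, 0, 0],
  [20, 0, 0, 0, 0, 0],
  [0, 0, 0, 0, 0, 0],
  [0, 0, 0, 0, 0, 0],
])

```text
time: 59.95
tool_pos: [566.1, 12.5, 221.9]
tcp_rot: [-179.9, 0.0, 79.7]
ft_force: [1.1, -0.5, -0.1]
finger_gap: 63.9
grip_force: 0.0
```

```bash
cat > vlook.py <<'E'
from m import *
R=np.deg2rad(-10.4)
def vf(P): return np.column_stack([(P[:,:2]-[559.8,-21.4])@np.array([[np.cos(R),-np.sin(R)],[np.sin(R),np.cos(R)]]),P[:,2]])
def vlook(fn,c='wrist'):
    s,p,d=snap(c,fn);P,v,u=pts(c,s,d);V=vf(P);h,sa,va=cv2.cvtColor(p,cv2.COLOR_RGB2HSV)[v,u].astype(int).T
    in_=(abs(V[:,0])<90)&(V[:,1]<49)&(V[:,1]>-70)
    w=(h>10)&(h<32)&(sa>60)&in_
    for lo,hi in ((28,38),(60,95)):
        q=trimz(V[w],lo,hi); len(q)>5 and rect(q,f'bar {lo}')
    w=in_&(V[:,1]>-12)
    for x in (-52,0,52):
        q=trimz(V[w&(abs(V[:,0]-x)<20)],30.5,38);len(q)>5 and rect(q,f'stone {x}')
    w=in_&(h>100)&(h<130)&(sa>100);q=trimz(V[w],22,34);len(q)>5 and rect(q,'jaw')
    w=((h<12)|(h>170))&(sa>150)&(abs(V[:,0])<95)&(V[:,1]<-50);q=trimz(V[w],85,110)
    if len(q)>5:
        c_=rect(q,'handle')[0]-[0,-140];print('cam value',3+np.arctan2(c_[1],c_[0]),'r',np.hypot(*c_))
    return s
E
python3 - <<'E'
from vlook import *
print(vlook('w9.png')['tool_pos'])
E
```

```text
bar 28 c [  1.1 -41.2] size [149.1  43.4] long axis deg 0.3 z [29.3 33.4 34.7] 1644
bar 60 c [  1.3 -27.3] size [51.5 13.9] long axis deg -0.3 z [65.1 87.  89.7] 600
stone -52 c [-52.8  19. ] size [55.  24.2] long axis deg 89.6 z [32.2 33.4 34.7] 1065
stone 0 c [-0.4 19.4] size [54.9 23.9] long axis deg 89.6 z [32.2 33.5 34.7] 1058
stone 52 c [51.9 20.6] size [54.8 24.3] long axis deg 89.9 z [32.2 33.6 34.9] 1080
jaw c [ -0.1 -51. ] size [159.2  13.8] long axis deg -0.4 z [23.8 27.4 28.6] 1099
[566.07173129  12.54277164 221.93218004]
```

View pics/w9.png

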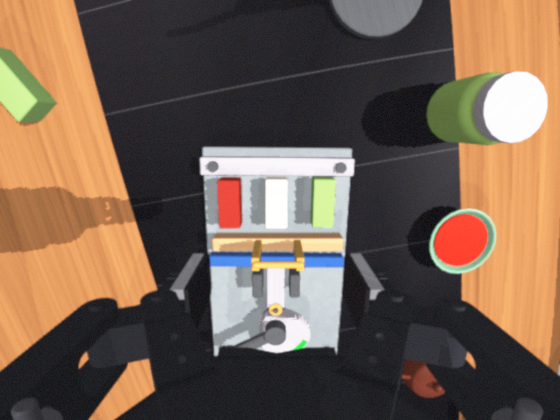

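The bar stands handle up at (278,245) between the stones and the blue jaw, at vise (1,-27). I crank closed next.

apply_moves([
  [-41, -11.7, 10, 0, 0, 0],
  [-41, -11.7, 10, 0, 0, 0],
  [-41, -11.7, 15, 0, 0, 0],
  [-41, -11.7, 17, 0, 0, 0],
  [-41, -11.7, 20, 0, 0, 0],
], fingers=50)

```text
time: 60.62
tool_pos: [471.5, -180.7, 150.7]
tcp_rot: [180.0, 0.0, 79.6]
ft_force: [-0.1, -0.6, -0.3]
finger_gap: 49.7
grip_force: 0.0
```

apply_moves([
  [0, 0, 0, 0, 0, 0],
  [0, 0, 20, 0, 0, 0],
  [0, 0, 0, 0, 0, 0],
  [0, 0, 0, 0, 0, 0],
  [0, 0, 0, 0, 0, 0],
])

```text
time: 61.25
tool_pos: [473.0, -178.9, 131.9]
tcp_rot: [179.9, 0.0, 79.7]
ft_force: [0.5, -0.5, -0.5]
finger_gap: 50.1
grip_force: 0.0
```

```bash
python3 - <<'E'
from crank import *
from vlook import *
vlook(None,'scene');plan([471.8,-178.6,68],79.7);crank(0.34,2.82,20)
E
```

```text
bar 28 c [  0.9 -21.4] size [148.4  28.4] long axis deg 0.2 z [28.6 33.3 36.7] 308
bar 60 c [  1.1 -26.2] size [52.3 18.2] long axis deg -1.3 z [62.8 84.  91.1] 133
stone -52 c [-52.1  19.4] size [58.2 25.2] long axis deg -88.7 z [31.3 34.5 36.9] 160
stone 0 c [-0.5 19.8] size [57.8 25.3] long axis deg 88.9 z [31.2 34.4 37.1] 168
stone 52 c [51.7 19.6] size [58.1 24.4] long axis deg -89.2 z [31.4 34.  36.9] 168
jaw c [ -1.3 -50.3] size [156.   16.9] long axis deg -0.3 z [24.1 28.  31.4] 199
handle c [ -14.7 -374.7] size [437.2  20.8] long axis deg -77.8 z [ 86.4  96.8 106.5] 70
cam value 1.366595420433261 r 235.11708779788745
at [ 472.9 -178.9  131.8] [1.7992e+02 2.0000e-02 7.9710e+01] shift [ 0.1 -1.2 63.8] turn [0.001 0.    0.   ]
[-6.9, 4.2] [-6.3, 5.0] [-5.7, 5.7] [-4.9, 6.4] [-4.1, 6.9] 
[-3.2, 7.4] [-2.3, 7.7] [-1.3, 8.0] [-0.3, 8.0] [0.7, 8.0] 
[1.7, 7.9] [2.7, 7.6] [3.6, 7.2] [4.4, 6.7] [5.2, 6.1] 
[6.0, 5.4] [6.6, 4.6] [7.1, 3.8] [7.5, 2.9] [7.8, 1.9]
```

apply_moves([
  [0, -0.5, 20, 0, 0, 0],
  [0, 0, 20, 0, 0, 0],
  [0, 0, 15, 0, 0, 0],
  [0, 0, 7, 0, 0, 0],
  [0, 0, 0, 0, 0, 0],
])

```text
time: 61.92
tool_pos: [471.6, -178.8, 68.7]
tcp_rot: [-180.0, -0.0, 79.7]
ft_force: [-0.2, 0.7, -0.3]
finger_gap: 49.8
grip_force: 0.0
```

apply_moves([
  [0, 0, 0, 0, 0, 0],
  [0, 0, 0, 0, 0, 0],
  [0, 0, 0, 0, 0, 0],
  [0, 0, 0, 0, 0, 0],
  [0, 0, 0, 0, 0, 0],
], fingers=12, grip_force=35)

```text
time: 62.55
tool_pos: [471.9, -179.3, 69.8]
tcp_rot: [180.0, 0.0, 79.7]
ft_force: [-4.1, 0.0, 6.3]
finger_gap: 17.5
grip_force: 34.1
```

apply_moves([
  [-6.9, 4.2, 0, 0, 0, 0],
  [-6.3, 5, 0, 0, 0, 0],
  [-5.7, 5.7, 0, 0, 0, 0],
  [-4.9, 6.4, 0, 0, 0, 0],
  [-4.1, 6.9, 0, 0, 0, 0],
])

```text
time: 63.18
tool_pos: [495.2, -211.0, 69.7]
tcp_rot: [180.0, -0.1, 79.7]
ft_force: [-0.7, 6.9, 6.2]
finger_gap: 17.3
grip_force: 34.2
```

apply_moves([
  [-3.2, 7.4, 0, 0, 0, 0],
  [-2.3, 7.7, 0, 0, 0, 0],
  [-1.3, 8, 0, 0, 0, 0],
  [-0.3, 8, 0, 0, 0, 0],
  [0.7, 8, 0, 0, 0, 0],
])

```text
time: 63.8
tool_pos: [532.2, -223.3, 69.7]
tcp_rot: [-180.0, -0.1, 79.7]
ft_force: [-1.4, 9.9, 8.8]
finger_gap: 17.2
grip_force: 34.7
```

```bash
python3 - <<'E'
from crank import *
from vlook import *
vlook(None,'side')
s=sense();r=s['tool_pos'][:2]-C;print(s['tool_pos'],s['ft_force'],s['finger_gap'],np.hypot(*r),3+np.deg2rad(np.degrees(np.arctan2(r[1],r[0]))+10.4))
E
```

```text
bar 28 c [ -1.7 -34.4] size [148.9  50.4] long axis deg 4.2 z [28.8 33.3 36.3] 199
bar 60 c [ -2.4 -21.2] size [53.  20.6] long axis deg -6.8 z [63.  83.6 89.8] 88
stone -52 c [-56.8  21.1] size [55.5 25.4] long axis deg 89.0 z [31.2 33.9 36.8] 107
stone 0 c [-3.9 20.8] size [56.2 25.4] long axis deg 89.6 z [31.3 33.7 36.7] 99
stone 52 c [48.7 21.2] size [55.  24.6] long axis deg 90.0 z [31.1 33.8 36.6] 91
jaw c [ -4.2 -42.5] size [158.5  15.3] long axis deg -4.1 z [24.7 27.8 30.1] 57
handle c [  20.7 -389.5] size [400.1  17.1] long axis deg -85.9 z [ 88.5  98.5 105.5] 36
cam value 1.5121277704952896 r 250.33046975019482
[ 532.99640572 -223.25123945   69.73539631] [-2.72126044  8.04536628  5.92567523] 17.153870881722057 64.1688578613199 1.5872839327220256
```

apply_moves([
  [1.7, 7.9, 0, 0, 0, 0],
  [2.7, 7.6, 0, 0, 0, 0],
  [3.6, 7.2, 0, 0, 0, 0],
  [4.4, 6.7, 0, 0, 0, 0],
  [5.2, 6.1, 0, 0, 0, 0],
])

```text
time: 64.47
tool_pos: [569.6, -212.4, 69.7]
tcp_rot: [-179.9, -0.1, 79.7]
ft_force: [-7.8, 8.0, 10.8]
finger_gap: 16.9
grip_force: 35.0
```

apply_moves([
  [6, 5.4, 0, 0, 0, 0],
  [6.6, 4.6, 0, 0, 0, 0],
  [7.1, 3.8, 0, 0, 0, 0],
  [7.5, 2.9, 0, 0, 0, 0],
  [7.8, 1.9, 0, 0, 0, 0],
])

```text
time: 65.1
tool_pos: [593.8, -182.5, 69.7]
tcp_rot: [-179.9, 0.0, 79.7]
ft_force: [-8.8, 0.2, 9.9]
finger_gap: 16.8
grip_force: 35.0
```

apply_moves([
  [0, 0, 0, 0, 0, 0],
  [0, 0, 0, 0, 0, 0],
  [0, 0, 0, 0, 0, 0],
  [0, 0, 0, 0, 0, 0],
  [0, 0, 0, 0, 0, 0],
])

```text
time: 65.72
tool_pos: [594.0, -182.0, 69.7]
tcp_rot: [-179.9, -0.0, 79.7]
ft_force: [-7.4, 3.5, 8.6]
finger_gap: 17.2
grip_force: 34.8
```

```bash
python3 - <<'E'
from crank import *
s=sense();r=s['tool_pos'][:2]-C;print(s['tool_pos'],s['ft_force'],s['finger_gap'],np.hypot(*r),3+np.deg2rad(np.degrees(np.arctan2(r[1],r[0]))+10.4))
E
```

```text
[ 593.95380444 -181.98683585   69.73825214] [-7.35394344  3.49727335  8.56132416] 17.237109587740147 63.70684514281536 2.814047571742449
```

apply_moves([
  [0, 0, 0, 0, 0, 0],
  [0, 0, 0, 0, 0, 0],
  [0, 0, 0, 0, 0, 0],
  [0, 0, -10, 0, 0, 0],
  [0, 0, -30, 0, 0, 0],
], fingers=50)

```text
time: 66.35
tool_pos: [593.1, -182.1, 107.7]
tcp_rot: [-179.8, -0.0, 79.7]
ft_force: [-0.8, 0.8, 0.1]
finger_gap: 49.6
grip_force: 0.0
```

apply_moves([
  [0, 0, -40, 0, 0, 0],
  [0, 0, -40, 0, 0, 0],
  [0, 0, -40, 0, 0, 0],
  [0, 0, -40, 0, 0, 0],
  [0, 0, -20, 0, 0, 0],
])

```text
time: 66.97
tool_pos: [595.4, -182.9, 292.7]
tcp_rot: [179.7, 0.1, 79.7]
ft_force: [1.0, -0.6, 0.7]
finger_gap: 50.1
grip_force: 0.0
```

apply_moves([
  [37, -12.4, 0, 0, 0, 0],
  [37, -12.4, 0, 0, 0, 0],
  [37, -12.4, 0, 0, 0, 0],
  [37, -12.4, 0, 0, 0, 0],
  [37, -12.4, 0, 0, 0, 0],
])

```text
time: 67.6
tool_pos: [566.0, 11.7, 288.2]
tcp_rot: [-179.9, 0.0, 79.7]
ft_force: [0.1, -0.2, -0.1]
finger_gap: 49.9
grip_force: 0.0
```

apply_moves([
  [0, 0, 0, 0, 0, 0],
  [0, 0, 0, 0, 0, 0],
  [0, 0, 0, 0, 0, 0],
  [0, 0, 0, 0, 0, 0],
  [0, 0, 0, 0, 0, 0],
])

```text
time: 68.22
tool_pos: [566.6, 9.9, 288.8]
tcp_rot: [-180.0, 0.0, 79.6]
ft_force: [-0.3, 0.3, 0.8]
finger_gap: 50.3
grip_force: 0.0
```

```bash
python3 - <<'E'
from vlook import *
vlook('w10.png')
s,p,d=snap('scene');P,v,u=pts('scene',s,d);rect(trimz(near(P,(517,342),35),30,75),'seal in tray')
E
```

```text
bar 28 c [  0.3 -11.9] size [148.9  15.5] long axis deg -0.2 z [31.5 33.5 34.9] 1087
bar 60 c [  0.8 -13.2] size [51.5 14.9] long axis deg -0.2 z [66.4 87.2 89.7] 393
stone -52 c [-52.4  18.6] size [60.8 39.8] long axis deg -89.2 z [32.1 33.5 34.8] 916
stone 0 c [ 0.  18.4] size [60.8 39.6] long axis deg 89.6 z [32.2 33.6 34.9] 911
stone 52 c [51.9 18.5] size [60.9 39. ] long axis deg -89.2 z [32.  33.5 34.8] 909
jaw c [ -0.2 -27.9] size [158.7  12.2] long axis deg -0.8 z [26.3 27.6 28.8] 629
handle c [  62.7 -151.3] size [16.5 16.2] long axis deg 35.2 z [ 86.6 102.2 104.3] 232
cam value 2.821953132049316 r 63.66973583356396
seal in tray c [516.9 343.8] size [26.1 23. ] long axis deg 11.1 z [33.4 48.9 59.5] 170
```

View pics/w10.png

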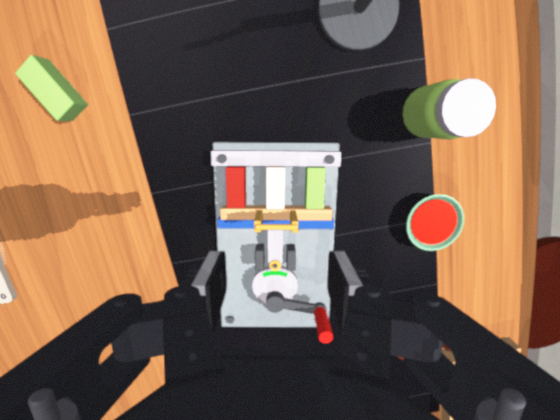

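The stones, bar (278,213) and jaw (row 224) are tight against the fence. The roller sits on the green dwell at (274,270), with the cam at about 2.82 rad, and the gripper is clear of everything.

```bash
python3 -c "
from bench import job
print(job.hand_in())"
```

```text
the job is handed in; nothing more can be done
None
```

The job is handed in with no verdict returned: red, white and green blanks clamped against the fence with the packing bar, cam on the green dwell at about 2.82 rad, and the carved seal upright in its tray.

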